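# Lock the cam fastener on the sloping panel with the slot key

## Task

One of the two cam locks on the sloping panel is still open, its slot lying along the rail. Take the slot key from the tool rack, set its blade down in that slot and turn it about a quarter turn clockwise until the cam comes up firmly against its stop; then stand the key upright in its well in the rack again, fully down, and let go. Leave the other lock shut and do not disturb the other tools and things around.

Things in the scene. Friction and masses are not known exactly. Their poses are not given: they have to be found in the camera images.
- key_centre (a point): The slot key, a loose tool (160 g) standing in one of the rack's three wells; point half-way up it, 50 mm above its tip. Own z runs up its axis. Handle: blond wood, square, 22 x 22 mm (sides along own x and y), from 36 to 100 mm above the tip; a black line on top shows the blade's width direction. Steel collar 34 mm dia from 30 to 36 mm, resting on the rack's top.
- key_tip (a point): The middle of the key's blade tip, same axes as key_centre. Steel blade 3 mm thick (own x), 18 mm wide (own y), 22 mm long, then a shank 14 mm dia up to the collar.
- open_slot (a point): Middle of the slot's mouth in the brass cam that still has to be locked. Blind slot, straight sides, no chamfer: 4.5 mm wide (own x), 21 mm long (own y), 10 mm deep. Own z points out of the face, square to the panel, 25 degrees from vertical. Axes turn with the cam. Round dark housing 48 mm dia, 14 mm high, fixed on the panel. Which side of the panel it is on varies.
- open_seat (a point): Middle of that slot's floor, 10 mm below its mouth. Unlocked, the slot lies about along the rail (toward the orange dot on the housing); locked, it points straight at the rail (toward the green dot).
- open_cam (a joint): Angle of that cam, rad, growing clockwise as you look onto its face; 0 to 0.3 at the start; hard stop at 1.57 = locked. Stiff: about 0.18 N m of friction; stays where it is left. The blade has about 0.08 rad of play either way in the slot.
- shut_slot (a point): The same point on the second, identical lock 130 mm or so away along the panel, which is already locked: leave it.
- shut_cam (a joint): Angle of the second cam, rad, 1.52 or more at the start (locked).
- stand: Fixed plywood assembly stand, 200 x 280 mm, origin under its centre, own y along the rail. It carries the red panel, 220 x 280 mm, sloping 25 degrees and falling toward the robot (own -x); panel surface 85 mm up at the middle. A blond rail 30 mm wide, 22 mm thick runs along own y, its near edge 50 mm up-slope of the locks' axes.
- rack: Fixed wooden tool rack, 70 x 215 x 60 mm high, origin under its centre, own y along the row of wells. Three square wells, 24 mm wide, right through, 70 mm apart, at own y = -70, 0, 70 mm.
- well0 (a point): Mouth of the rack's well at own y = -70 mm, on its top face (60 mm up).
- well1 (a point): Mouth of the middle well.
- well2 (a point): Mouth of the well at own y = +70 mm.
- awl: Awl with round dark wooden handle, standing in another well; same collar and length as the key (to 96 mm). Origin at its tip. Bystander.
- reamer: Reamer with round black handle, standing in the remaining well, 100 mm long. Origin at its tip. Bystander.
- glue: White glue bottle, 60 mm dia, 170 mm high, origin under it. Bystander.
- stain: Steel can, 84 mm dia, 100 mm high, origin under it. Bystander.
- knob: Turned blond wooden cane knob, 72 mm dia, 45 mm high, origin under it. Bystander.
- offcut: Red wood offcut, 70 x 110 x 35 mm, origin under it. Bystander.
- mallet: Wooden mallet lying down, head 60 x 100 x 60 mm, handle 190 mm. Bystander.
- key: The key as a body, origin at the middle of its blade tip, axes as key_centre.
There are look-alikes about, which are no part of the job. What is shaped like the key but purple is not meant.

How it is judged:
On the way, in this order (a step that is already met when the one before it is completed fails the run):
1. the key's blade is down in the open cam's slot, at least half its depth, square to it (distance between key_tip and open_seat below 0.005 m and angle between the z axis of key_tip and the z axis of open_slot, either way round below 0.2 rad), for 0.2 s.
2. the cam is turned home with the blade in its slot (all of step 1 and value of joint open_cam above 1.5 rad), for 0.1 s.
At the end, for the whole second after the job is handed in: The open cam stands at 1.5 rad or more (stop at 1.57) and the other still above 1.45; the key stands released and at rest in a well of the rack, its collar down on the rack's top within about 4 mm, its axis within 12 mm of the well's and within 0.1 rad of vertical (value of joint open_cam above 1.5 rad and value of joint shut_cam above 1.45 rad and (horizontal distance between key_centre and well0 below 0.012 m or horizontal distance between key_centre and well1 below 0.012 m or horizontal distance between key_centre and well2 below 0.012 m) and z of key_tip in the frame of rack between 0.024 and 0.034 m and angle between key_tip's own z axis and vertical below 0.1 rad and linear speed of key below 0.02 m/s and contact force between key and rack above 0.3 N); the robot touches nothing.
It fails at once if the lock that was already shut is turned back (below 1.4 rad) (value of joint shut_cam below 1.4 rad).
It fails at once if another thing (awl, reamer, glue, can, knob, offcut, mallet) is moved by more than 30 mm (distance of any of awl, reamer, glue, stain, knob, offcut, mallet from where it was at the start of the episode above 0.03 m).
It also fails if it takes over 64 s, if anything falls off the work surface, if the arm or the gripper's body presses on something with over 40 N, if the wrist force passes 120 N, or if a joint passes its speed limit or range.

## Robot

A 7-joint arm with a two-finger parallel gripper is mounted at the origin on the work surface. World frame = base frame: x ahead of the robot, y to its left, z up, the work surface at z = 0. Lengths are in m, angles in rad, forces in N, time in s.
With the tool pointing down it reaches from about 0.4 to 0.9 m from the base axis. Payload 5.5 kg.
Tool frame: the origin (TCP) lies on the centre line of the jaws, within the pads' length; the fingertips stand 14 mm ahead of it and the grasp point (between the pads) lies 5 mm behind it (ctrl.tip_extent is the distance from the TCP to the fingertips, in m); z points along the fingers, y is the direction in which the jaws open and shut (so a half turn about z gives the same grasp; the last joint's range is limited). The gripper opens to 85 mm and grips with 20 to 120 N. Pads are 22 mm wide; open, the fingers measure 114 mm over their backs; the gripper's body (76 mm by 85 mm) begins 54 mm behind the grasp point. The pads swing forward as they close: fully open they stand 13 mm farther back than shut.
Start: joints at [0.263, 0.501, -0.427, 1.55, 0.221, 1.138, -0.21], TCP at [0.65, 0, 0.211] pointing down, gripper open.
Joint ranges: [-2.88, 2.88], [-0.31, 2.03], [-1.54, 1.56], [0.2, 2.42], [-1.41, 4.55], [0.19, 2.02], [-2.57, 2.57]. Speed limits (rad/s): [2.57, 2.57, 3.14, 3.14, 3.14, 3.14, 3.14].

## Interface

Orientations are given as a unit quaternion [x, y, z, w].
In Python, from rig import ctrl, snapshot, job gives the robot as it stands.
- The arm moves only by the shell command python3 -m creep 'ROWS' [FORCE]. ROWS is JSON, a list of rows, each an object with "delta_pos": the shift along the tool's x, y, z in mm, a list of three; "rot": the turn, a rotation vector about the tool's x, y, z in rad, a list of three; "fingers": the gripper's target within -1 to 1 (fully open at 1, half-way at 0, shut at -1). A call has exactly 5 rows; each row is the pose to reach, as a shift and turn from the pose commanded when the call began, along the tool's axes at that moment; what a row does not reach only later rows make up. A row lasts 1/8 s, in which the tool goes at most 62.5 mm and 10.7 degrees, less where a joint would pass 70% of its speed; a pose out of reach is approached as far as the arm can. A call with a gripper value outside its range is refused whole. The fingers move at their own pace and stop on an object; FORCE is the grip in N (left out, the last holds). Time passes only in rows, so rows that repeat a pose let the fingers close, or fill a call up. It gives the time, the measured TCP pose, the force and the opening at its end, in the units of the state.
- ctrl.state(): the state, without advancing time (a new reading comes with each control period).
- snapshot(name): name is "scene" or "side" or "wrist"; returns a dict with "img" (420x560x3 uint8, blue, green, red), "fovy" (degrees; the focal length in pixels is half the picture's height over the tangent of half this angle, whatever the lens; pixels are square), "cx", "cy" (the principal point, pixels), "view" (4x4, takes a point from world to camera coordinates); the wrist camera has in their place "T_tool_cam" (4x4, takes a point from camera to tool coordinates, whose origin is the TCP and whose axes are the flange's). Camera axes: x right, y down, z forward; pixel columns grow to the right and rows downward; lengths in m; the calibration is good to about 2 mm. A picture is of the moment at which its call begins: read the wrist's pose just before it. There is no depth.
- job.finish_job(): hands the job in, once; it reports no verdict.
The state is a dict: "time_s": time; "qpos": joint angles; "dq": joint speeds; "joint_torque": joint torques, N m; "position": TCP position; "ee_rot": TCP orientation; "wrist_force": force on the tool from outside, world axes, zero at the start; "moment": the same for the moment, N m; "finger_gap": finger opening in m.
Only numpy, scipy, OpenCV 4.12 (cv2) and the standard library are available. Lean on these libraries where they do the work, as an engineer would, in place of code of your own. Each camera call takes 0.05 s, during which the arm holds its last target.

## Working session

There is one attempt and no reset: what is moved stays moved. The work goes in short steps, Python scripts to look and compute and a shell command to move; the robot and the scene stay as the last step left them, time stands still between calls to the robot, and variables do not carry over. Pictures are saved under pics/ and viewed, and the job is handed in when it is done.

```bash
ls -la; mkdir -p pics; python3 - <<'E'
from rig import ctrl, snapshot, job
import cv2
print(ctrl.state(), ctrl.tip_extent)
for n in ("scene","side","wrist"):
    s=snapshot(n); cv2.imwrite(f"pics/{n}0.png",s["img"]); print(n,s["fovy"],s["cx"],s["cy"],s.get("view",s.get("T_tool_cam")))
E
```

```text
total 12
drwxr-xr-x  3 agent agent 4096 Dec  7 16:49 .
drwxr-xr-x 23 root  root  4096 Dec  7 16:49 ..
drwxr-xr-x  2 agent agent 4096 Dec  7 16:49 pics
{'time_s': 0.0, 'qpos': array([ 0.26317058,  0.50183774, -0.42679416,  1.55142696,  0.22082268,
        1.13829241, -0.21029345]), 'dq': array([-7.11081029e-05,  1.38267359e-03, -3.25914728e-04, -9.44173436e-04,
        8.82082651e-04, -2.03416640e-04,  1.16762594e-03]), 'joint_torque': array([ 1.57038257e-04, -5.69523740e+01, -5.81651285e+00, -2.80938792e+01,
        1.07328620e-02,  1.20940185e-02,  1.30241034e-05]), 'position': array([ 6.49284810e-01, -2.97729719e-05,  2.09575571e-01]), 'ee_rot': array([ 7.07071689e-01,  7.07141231e-01, -6.55494124e-04, -6.90042754e-04]), 'wrist_force': array([0.24041682, 0.88971821, 0.97453456]), 'moment': array([-0.04730408,  0.00956492,  0.02293   ]), 'finger_gap': 0.08536567852489466} 0.014
scene 54.84719324844438 281.7368175061586 211.15128722988754 [[-0.5156535   0.85679246 -0.00285361  0.28142354]
 [ 0.65546133  0.39233472 -0.64532465 -0.29158171]
 [-0.55178973 -0.33463435 -0.7639031   1.39994351]
 [ 0.          0.          0.          1.        ]]
side 53.403906713559394 273.5746407701487 201.4941685604447 [[ 0.87793779 -0.47841196 -0.01863436 -0.45991713]
 [-0.33787071 -0.59151417 -0.73208905  0.23646103]
 [ 0.33921767  0.64902464 -0.68095403  0.99476515]
 [ 0.          0.          0.          1.        ]]
wrist 59.385405786311686 281.8433470325668 207.4274391270967 [[-6.91718797e-04 -9.49393213e-01 -3.14089237e-01  8.11491645e-02]
 [ 9.99999673e-01 -7.88023243e-04  1.79647504e-04 -3.21415993e-04]
 [-4.18065740e-04 -3.14089010e-01  9.49393448e-01 -1.63256508e-01]
 [ 0.00000000e+00  0.00000000e+00  0.00000000e+00  1.00000000e+00]]
```

View pics/scene0.png

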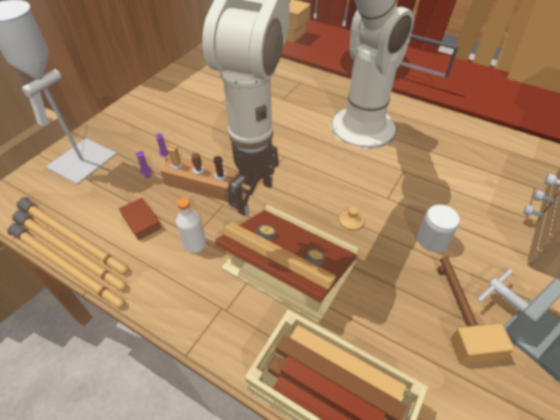

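View pics/side0.png

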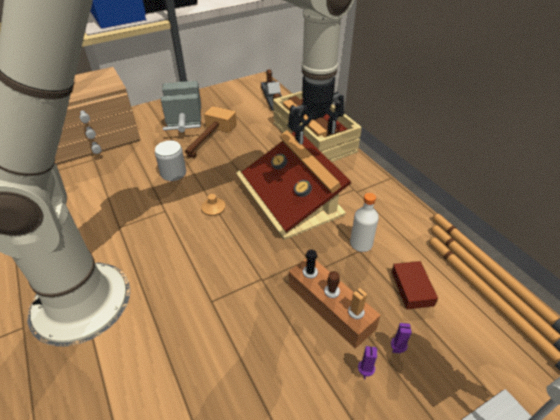

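View pics/wrist0.png

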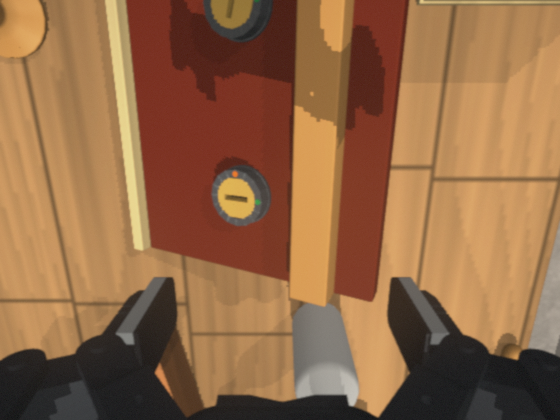

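The wrist view shows the near lock (237,198) with its slot pointing at the rail, so that one is shut. The far lock at (232,8), on the +y side, has its slot along the rail, so it is the open one. The blond key is in the rack's end well, at side (357,300) and scene (175,150). I'll zoom in.

```bash
cat > h.py <<'E'
import numpy as np, cv2
from rig import ctrl, snapshot, job
from scipy.spatial.transform import Rotation as R
def tool():
    s=ctrl.state(); T=np.eye(4); T[:3,:3]=R.from_quat(s["ee_rot"]).as_matrix(); T[:3,3]=s["position"]; return T
class Cam:
    def __init__(s,name,save=None):
        s.T=tool(); d=snapshot(name); s.img=d["img"]
        s.f=210/np.tan(np.radians(d["fovy"]/2)); s.cx,s.cy=d["cx"],d["cy"]
        s.C=s.T@d["T_tool_cam"] if "T_tool_cam" in d else np.linalg.inv(d["view"])
        if save: cv2.imwrite(f"pics/{save}.png",s.img)
    def ray(s,u,v):
        d=s.C[:3,:3]@np.array([(u-s.cx)/s.f,(v-s.cy)/s.f,1]); return s.C[:3,3],d/np.linalg.norm(d)
    def plane(s,u,v,z=None,p=None,n=(0,0,1)):
        o,d=s.ray(u,v); p=np.array([0,0,z]) if p is None else p; n=np.array(n); return o+d*((p-o)@n)/(d@n)
    def proj(s,P):
        q=s.C[:3,:3].T@(np.asarray(P)-s.C[:3,3]); return np.array([s.cx+s.f*q[0]/q[2],s.cy+s.f*q[1]/q[2]])
def tri(rays):
    A=np.zeros((3,3));b=np.zeros(3)
    for o,d in rays:
        M=np.eye(3)-np.outer(d,d);A+=M;b+=M@o
    p=np.linalg.solve(A,b); return p,[np.linalg.norm((np.eye(3)-np.outer(d,d))@(p-o)) for o,d in rays]
def zoom(img,x0,y0,x1,y1,k,name):
    cv2.imwrite(f"pics/{name}.png",cv2.resize(img[y0:y1,x0:x1],None,fx=k,fy=k,interpolation=cv2.INTER_CUBIC))
E
python3 - <<'E'
from h import *
a=Cam("side");zoom(a.img,280,235,400,355,5,"sz1")
zoom(a.img,230,120,360,240,5,"sz3")
b=Cam("scene");zoom(b.img,120,120,260,220,5,"sz2")
p,e=tri([a.ray(357,300),b.ray(175,153)]);print(p,e)
print(a.plane(357,291,.13),b.plane(175,149,.13))
E
```

```text
[ 0.51911398 -0.37123556  0.10713942] [np.float64(0.00019952035739392182), np.float64(0.00019952035739385476)]
[ 0.52029724 -0.36491184  0.13      ] [ 0.523812   -0.36137992  0.13      ]
```

View pics/sz1.png

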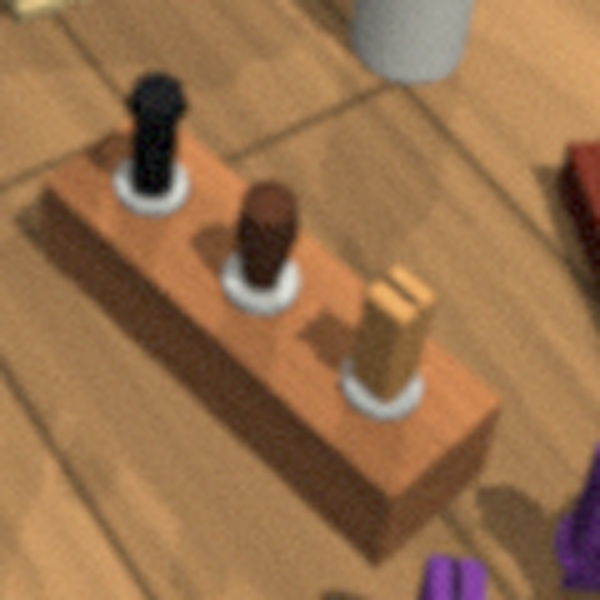

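View pics/sz2.png

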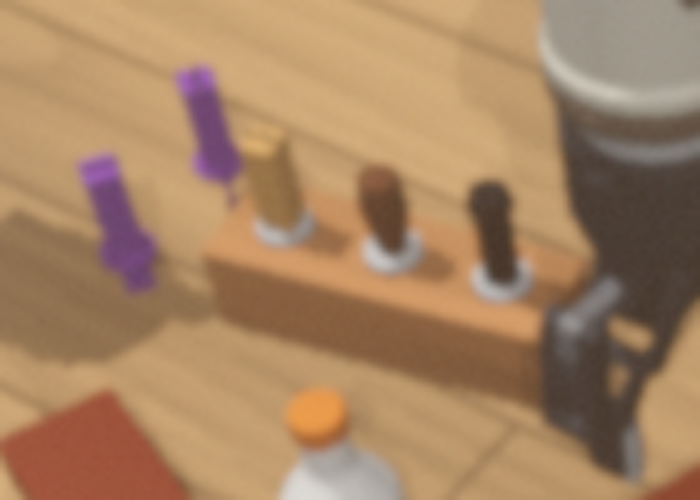

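View pics/sz3.png

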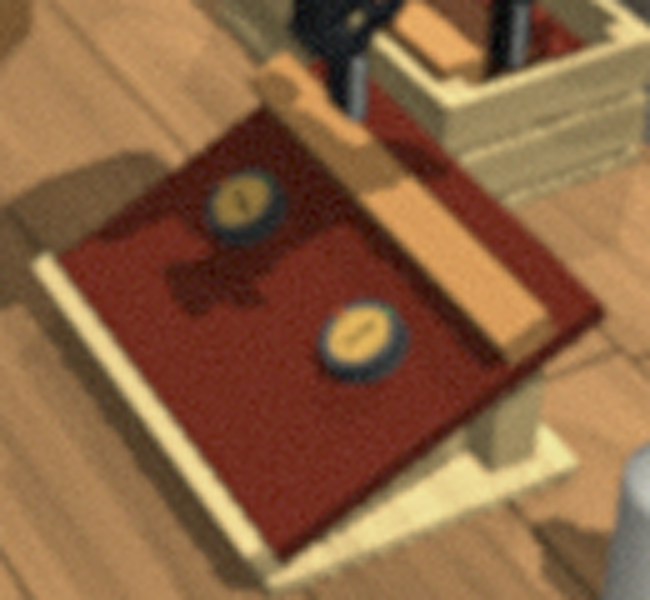

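```bash
python3 - <<'E'
from h import *
a=Cam("side");b=Cam("scene")
def S(x,y):return 280+x/5,235+y/5
def C(x,y):return 120+x/5,120+y/5
print("side collar pts z.06..", [a.plane(*S(*p),.063)[:2].round(4) for p in((151,186),(260,282),(382,386))])
print("scene", [b.plane(*C(*p),.063)[:2].round(4) for p in((502,280),(390,252),(283,228))])
print("side tops", a.plane(*S(398,290),.13), "line ends",[a.plane(*S(*p),.13)[:2] for p in((383,278),(420,305))])
print("purple", [tri([a.ray(370,360),b.ray(145,165)]),tri([a.ray(402,337),b.ray(162,145)])])
def Z(x,y):return 230+x/5,120+y/5
print("glue", tri([a.ray(370,200),b.ray(184,203)]))
print("locks", [a.plane(*Z(*p),.1) for p in((243,202),(363,336))])
E
```

```text
side collar pts z.06.. [array([ 0.4929, -0.2363]), array([ 0.5067, -0.3048]), array([ 0.5219, -0.3737])]
scene [array([ 0.4944, -0.2355]), array([ 0.5093, -0.305 ]), array([ 0.5256, -0.3716])]
side tops [ 0.52193561 -0.37135472  0.13      ] line ends [array([ 0.52017912, -0.36373533]), array([ 0.52523699, -0.38140466])]
purple [(array([ 0.52286448, -0.47447384,  0.01876726]), [np.float64(0.028401512605403606), np.float64(0.028401512605403606)]), (array([ 0.5240915, -0.4582472,  0.1003833]), [np.float64(0.029320289302522954), np.float64(0.02932028930252276)])]
glue (array([ 0.68658738, -0.18648751,  0.1618226 ]), [np.float64(0.001046923566527061), np.float64(0.0010469235665271843)])
locks [array([0.61278769, 0.12865018, 0.1       ]), array([ 0.61115562, -0.00775508,  0.1       ])]
```

Key at about (0.523, -0.373), with its row tilted about 12° from -y. I'll move above it for a look with the wrist camera.

```bash
python3 -m creep '[{"delta_pos":[-20,-8,-45],"rot":[0,0,0],"fingers":1},{"delta_pos":[-80,-27,-50],"rot":[0,0,-0.1],"fingers":1},{"delta_pos":[-140,-47,-50],"rot":[0,0,-0.2],"fingers":1},{"delta_pos":[-200,-67,-50],"rot":[0,0,-0.2],"fingers":1},{"delta_pos":[-260,-87,-50],"rot":[0,0,-0.2],"fingers":1}]' 40
python3 - <<'E'
from h import *
T=tool();print(T.round(3)); d=T[:3,:3].T@(np.array([.523,-.373,.245])-T[:3,3]);print(d*1000, ctrl.state()["qpos"].round(2))
E
```

```text
time_s: 0.98
position: [0.5631, -0.2591, 0.2609]
ee_rot: [0.633, 0.774, 0.0, 0.0]
wrist_force: [0.6, 0.4, -0.1]
finger_gap: 0.0851
[[-0.199  0.98   0.001  0.563]
 [ 0.98   0.199 -0.    -0.259]
 [-0.     0.001 -1.     0.261]
 [ 0.     0.     0.     1.   ]]
[-103.611128    -61.96673105   15.91640169] [ 0.69  0.4  -0.4   1.58  0.16  1.2   0.46]
```

```bash
python3 -m creep '[{"delta_pos":[-50,-30,0],"rot":[0,0,0],"fingers":1},{"delta_pos":[-90,-55,8],"rot":[0,0,0],"fingers":1},{"delta_pos":[-104,-62,16],"rot":[0,0,0],"fingers":1},{"delta_pos":[-104,-62,16],"rot":[0,0,0],"fingers":1},{"delta_pos":[-104,-62,16],"rot":[0,0,0],"fingers":1}]' 40
python3 - <<'E'
from h import *
print(tool().round(4)); c=Cam("wrist","w1"); print(c.proj([.523,-.373,.13]))
a=Cam("side"); zoom(a.img,280,205,430,375,4,"s2")
E
```

```text
time_s: 1.6
position: [0.5254, -0.3688, 0.2449]
ee_rot: [0.632, 0.775, 0.001, -0.0]
wrist_force: [-0.9, 1.1, 0.7]
finger_gap: 0.0857
[[-0.2019  0.9794  0.001   0.5254]
 [ 0.9794  0.2019  0.0014 -0.3688]
 [ 0.0012  0.0012 -1.      0.2449]
 [ 0.      0.      0.      1.    ]]
[277.8693722  198.90333905]
```

View pics/w1.png

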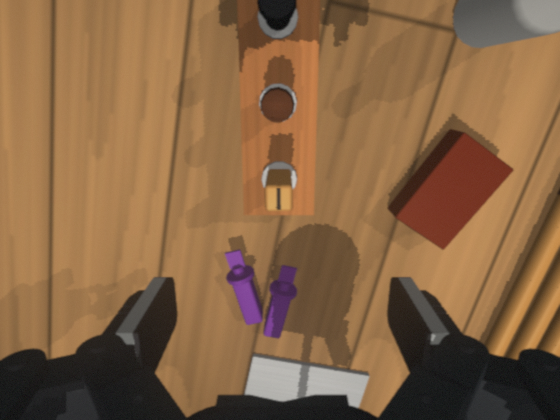

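View pics/s2.png

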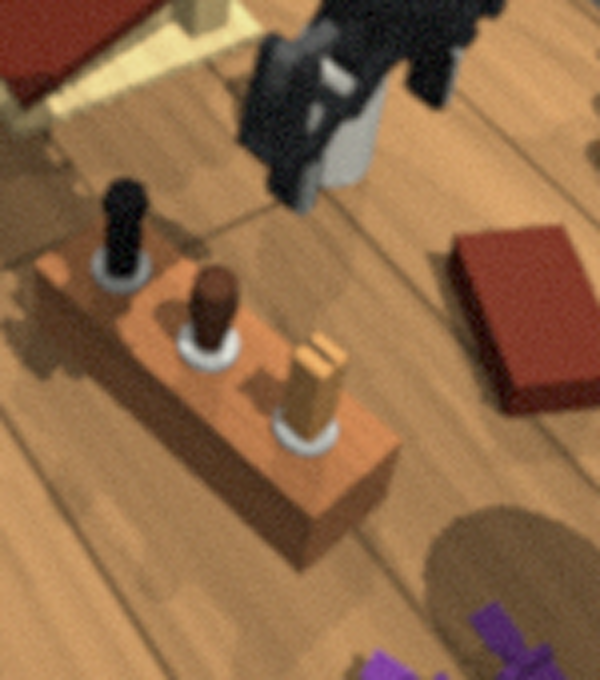

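Wrist view: the key top is at about (278,198), where I predicted it. The black line runs along the row, the purple keys are lying on the table, and the jaws will clear. Next I'll measure the yaw.

```bash
python3 - <<'E'
from h import *
c=Cam("wrist"); im=c.img; zoom(im,235,150,325,225,8,"w1z")
hsv=cv2.cvtColor(im,cv2.COLOR_BGR2HSV); r=hsv[180:214,262:298]; print(r[17,::3].tolist())
m=((hsv[...,1]>100)&(hsv[...,2]>170)&(hsv[...,0]>12)&(hsv[...,0]<28)).astype(np.uint8)
mm=np.zeros_like(m);mm[183:213,262:296]=m[183:213,262:296]
mm=cv2.morphologyEx(mm,cv2.MORPH_CLOSE,np.ones((5,5)))
cs,_=cv2.findContours(mm,0,2);k=max(cs,key=cv2.contourArea);print(cv2.minAreaRect(k),cv2.boundingRect(k))
(x,y),_,_=cv2.minAreaRect(k)
print(c.plane(x,y,.13))
E
```

```text
[[13, 155, 158], [15, 150, 153], [17, 142, 209], [18, 140, 211], [17, 140, 211], [16, 114, 112], [17, 127, 150], [17, 140, 211], [17, 142, 210], [16, 144, 202], [14, 152, 158], [13, 154, 184]]
((278.5, 199.0), (26.0, 33.0), 90.0) (262, 186, 34, 27)
[ 0.52366448 -0.37334453  0.13      ]
```

View pics/w1z.png

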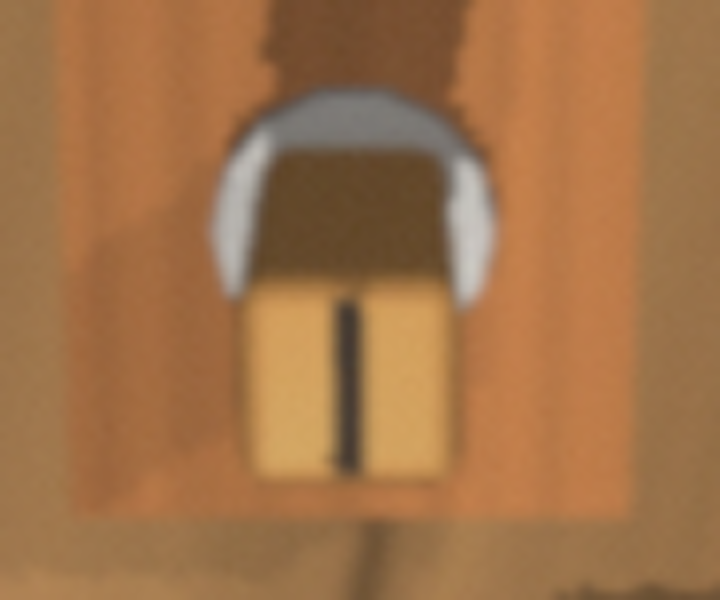

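```bash
python3 - <<'E'
from h import *
T=tool();c=Cam("wrist");p=c.plane(278.5,197.5,.13);print(p)
print((T[:3,:3].T@(np.array([p[0],p[1],.095])-T[:3,3])*1000).round(1), ctrl.state()["qpos"].round(2))
E
```

```text
[ 0.5231681  -0.37250852  0.13      ]
[ -2.7  -2.8 150.2] [ 0.83  0.45 -0.36  1.54  0.16  1.19  0.65]
```

```bash
python3 -m creep '[{"delta_pos":[-3,-3,40],"rot":[0,0,0],"fingers":0.5},{"delta_pos":[-3,-3,85],"rot":[0,0,0],"fingers":0.3},{"delta_pos":[-3,-3,125],"rot":[0,0,0],"fingers":0.2},{"delta_pos":[-3,-3,150],"rot":[0,0,0],"fingers":0.1},{"delta_pos":[-3,-3,150],"rot":[0,0,0],"fingers":0}]' 40
python3 - <<'E'
from h import *
print(tool().round(4)); c=Cam("wrist","w2")
E
```

```text
time_s: 2.42
position: [0.5204, -0.3733, 0.0925]
ee_rot: [0.633, 0.775, 0.0, -0.002]
wrist_force: [-0.4, -0.8, 0.7]
finger_gap: 0.0427
[[-0.1998  0.9798 -0.0034  0.5204]
 [ 0.9798  0.1999  0.0029 -0.3733]
 [ 0.0035 -0.0028 -1.      0.0925]
 [ 0.      0.      0.      1.    ]]
```

View pics/w2.png

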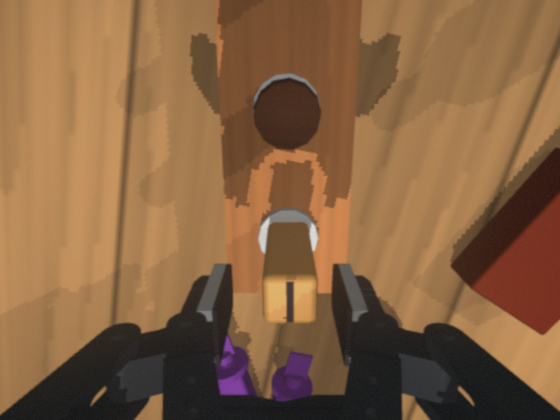

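The key sits centrally, about 2.5 mm toward +tool y. I'll correct for that and close.

```bash
python3 -m creep '[{"delta_pos":[0,2,0],"rot":[0,0,0],"fingers":0},{"delta_pos":[0,2.5,0],"rot":[0,0,0],"fingers":-0.6},{"delta_pos":[0,2.5,0],"rot":[0,0,0],"fingers":-1},{"delta_pos":[0,2.5,0],"rot":[0,0,0],"fingers":-1},{"delta_pos":[0,2.5,0],"rot":[0,0,0],"fingers":-1}]' 80
python3 - <<'E'
from h import *
print(tool().round(4)); c=Cam("wrist","w3")
E
```

```text
time_s: 3.1
position: [0.525, -0.3753, 0.0965]
ee_rot: [0.633, 0.774, 0.0, 0.001]
wrist_force: [-1.3, 0.7, 6.9]
finger_gap: 0.0197
[[-0.1985  0.9801  0.0024  0.525 ]
 [ 0.9801  0.1985 -0.0018 -0.3753]
 [-0.0022  0.002  -1.      0.0965]
 [ 0.      0.      0.      1.    ]]
```

View pics/w3.png

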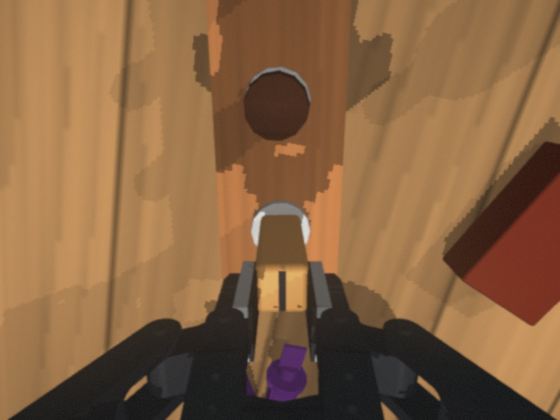

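Key gripped (gap 20 mm). Lifting.

```bash
python3 -m creep '[{"delta_pos":[0,0,-15],"rot":[0,0,0],"fingers":-1},{"delta_pos":[0,0,-50],"rot":[0,0,0],"fingers":-1},{"delta_pos":[0,0,-100],"rot":[0,0,0],"fingers":-1},{"delta_pos":[0,0,-150],"rot":[0,0,0],"fingers":-1},{"delta_pos":[0,0,-160],"rot":[0,0,0],"fingers":-1}]' 80
python3 - <<'E'
from h import *
print(tool().round(4)); c=Cam("wrist","w4");print(tool()[:3,3].round(4)); a=Cam("side","s4");b=Cam("scene","c4");print(tool()[:3,3].round(4))
zoom(a.img,230,120,360,240,6,"s4z");zoom(b.img,215,200,365,310,5,"c4z")
E
```

```text
time_s: 3.78
position: [0.5261, -0.3756, 0.2601]
ee_rot: [0.633, 0.774, 0.0, 0.004]
wrist_force: [0.3, 0.5, -2.0]
finger_gap: 0.0199
[[-0.1988  0.98    0.0066  0.5261]
 [ 0.98    0.1988 -0.0046 -0.3756]
 [-0.0058  0.0055 -1.      0.2601]
 [ 0.      0.      0.      1.    ]]
[ 0.5254 -0.3754  0.259 ]
[ 0.5235 -0.3744  0.2544]
```

View pics/w4.png

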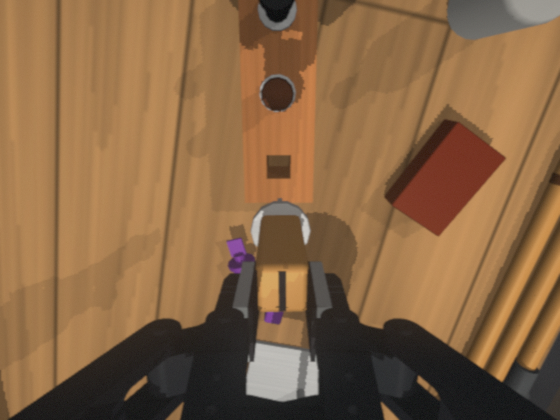

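View pics/s4z.png

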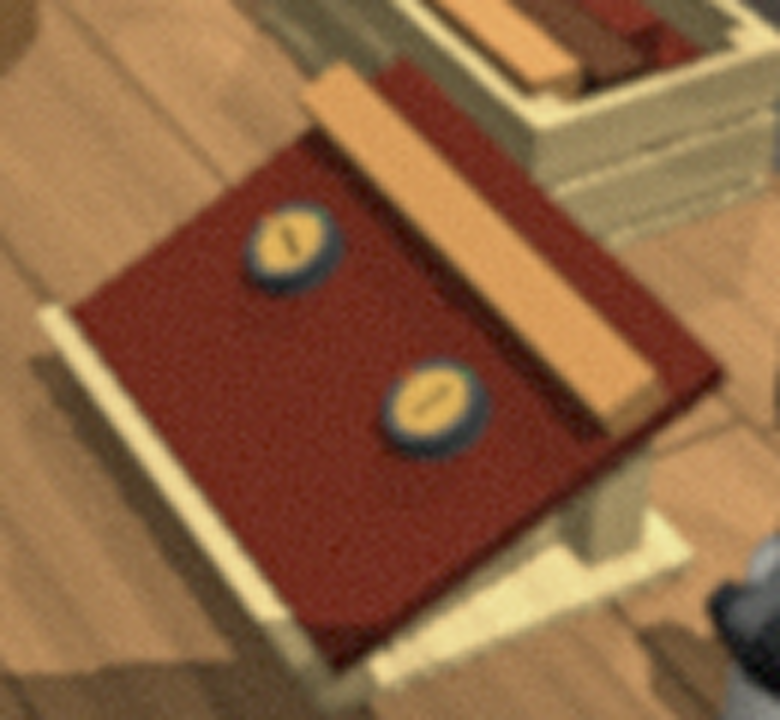

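View pics/c4z.png

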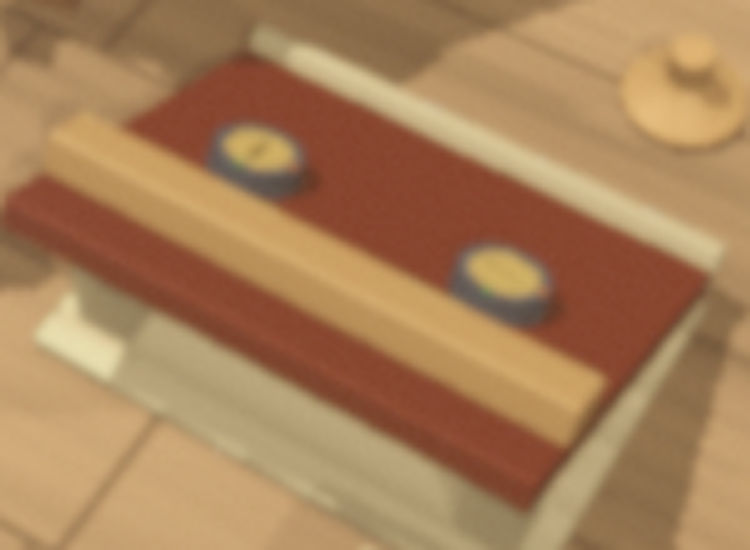

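```bash
python3 - <<'E'
from h import *
a=Cam("side");b=Cam("scene");w=Cam("wrist")
print(tool().round(4))
def A(x,y):return 230+x/6,120+y/6
def B(x,y):return 215+x/5,200+y/5
def gold(im,box):
    x0,y0,x1,y1=box;h=cv2.cvtColor(im,cv2.COLOR_BGR2HSV);m=np.zeros(h.shape[:2],np.uint8)
    m[y0:y1,x0:x1]=((h[y0:y1,x0:x1,0]>15)&(h[y0:y1,x0:x1,0]<32)&(h[y0:y1,x0:x1,1]>80)&(h[y0:y1,x0:x1,2]>110))
    m=cv2.morphologyEx(m,cv2.MORPH_CLOSE,np.ones((5,5)));cs,_=cv2.findContours(m,0,2);k=max(cs,key=cv2.contourArea);e=cv2.fitEllipse(k);print(e,cv2.contourArea(k));return e[0]
ao=gold(a.img,(270,150,287,172)); as_=gold(a.img,(293,176,312,196))
bs=gold(b.img,(257,222,277,236)); bo=gold(b.img,(306,246,326,262))
po,e=tri([a.ray(*ao),b.ray(*bo)]);ps,e2=tri([a.ray(*as_),b.ray(*bs)]);print(po,e,ps,e2)
print("by click",tri([a.ray(*A(291,242)),b.ray(*B(503,273))]),tri([a.ray(*A(435,403)),b.ray(*B(258,149))]))
# rail top near edge endpoints, in side
print("well", w.plane(279,166.5,.06))
E
```

```text
[[-0.1987  0.9801 -0.0032  0.5227]
 [ 0.9801  0.1987  0.0023 -0.3739]
 [ 0.0029 -0.0027 -1.      0.2523]
 [ 0.      0.      0.      1.    ]]
((277.67218017578125, 159.61488342285156), (8.933428764343262, 11.808429718017578), 61.03977966308594) 79.5
((301.43701171875, 186.2767333984375), (10.475922584533691, 13.239789009094238), 55.234100341796875) 101.5
((266.0210876464844, 229.55874633789062), (8.1290864944458, 14.436511993408203), 101.61563873291016) 88.0
((315.1988220214844, 254.56289672851562), (9.361531257629395, 15.653547286987305), 99.81397247314453) 105.5
[0.61429115 0.13402945 0.09809914] [np.float64(0.0015286307643408025), np.float64(0.0015286307643409337)] [ 0.61193607 -0.00307826  0.09896502] [np.float64(0.0013924901976915894), np.float64(0.0013924901976914397)]
by click (array([0.61464709, 0.13340207, 0.09656176]), [np.float64(0.0003795560917273274), np.float64(0.0003795560917274184)]) (array([ 0.61242014, -0.00371529,  0.09684212]), [np.float64(0.0008842711503084063), np.float64(0.0008842711503086114)])
well [ 0.51806678 -0.36846013  0.06      ]
```

```bash
cat >> h.py <<'E'
PSI=-0.016; TIP=0.065
def frame(th,psi=PSI):
    "tool rotation with z into panel, tool x = slot dir turned th clockwise from rail"
    up=np.array([np.cos(np.radians(25))*np.cos(psi),np.cos(np.radians(25))*np.sin(psi),np.sin(np.radians(25))])
    yr=np.array([-np.sin(psi),np.cos(psi),0]); n=np.cross(up,yr)
    x=np.cos(th)*yr+np.sin(th)*up; z=-n; return np.c_[x,np.cross(z,x),z]
def rel(Rg,pg,T=None):
    T=tool() if T is None else T
    return (T[:3,:3].T@(pg-T[:3,3])*1000).round(1), R.from_matrix(T[:3,:3].T@Rg).as_rotvec().round(4)
def relm(Rg,pg,k=8):
    "averaged measured pose"
    return rel(Rg,pg)
E
python3 - <<'E'
from h import *
F=frame(.2);print(F.round(3));s=np.array([.6143,.1335,.097]);n=-F[:,2]
print(rel(F,s+n*(TIP+.06)),tool()[:3,3], ctrl.state()["qpos"].round(2))
E
```

```text
[[ 0.196  0.885  0.423]
 [ 0.977 -0.213 -0.007]
 [ 0.084  0.414 -0.906]]
(array([490.3, 139.1,  43.1]), array([-0.4427, -0.0057,  0.4088])) [ 0.52268308 -0.37388409  0.25234219] [ 0.84  0.45 -0.36  1.52  0.16  1.21  0.65]
```

```bash
python3 -m creep '[{"delta_pos":[40,11,0],"rot":[0,0,0],"fingers":-1},{"delta_pos":[100,28,0],"rot":[0,0,0.1],"fingers":-1},{"delta_pos":[160,45,0],"rot":[-0.1,0,0.2],"fingers":-1},{"delta_pos":[220,62,0],"rot":[-0.2,0,0.3],"fingers":-1},{"delta_pos":[280,79,0],"rot":[-0.3,0,0.35],"fingers":-1}]' 80
python3 - <<'E'
from h import *
F=frame(.2);s=np.array([.6143,.1335,.097]);n=-F[:,2]
print(rel(F,s+n*(TIP+.06)),tool()[:3,3], ctrl.state()["qpos"].round(2))
E
```

```text
time_s: 4.7
position: [0.5449, -0.0822, 0.2533]
ee_rot: [0.751, 0.643, 0.116, 0.094]
wrist_force: [0.5, 1.3, -0.3]
finger_gap: 0.0196
(array([214.1, -30.5,  47.8]), array([-0.1371,  0.0107,  0.058 ])) [ 0.54486221 -0.08224574  0.25333025] [ 0.59  0.08 -0.48  2.02 -0.01  0.75 -0.03]
```

```bash
python3 -m creep '[{"delta_pos":[50,-6,10],"rot":[-0.07,0,0.03],"fingers":-1},{"delta_pos":[105,-13,20],"rot":[-0.14,0.01,0.06],"fingers":-1},{"delta_pos":[160,-20,30],"rot":[-0.14,0.01,0.06],"fingers":-1},{"delta_pos":[210,-29,46],"rot":[-0.14,0.01,0.06],"fingers":-1},{"delta_pos":[214,-30,48],"rot":[-0.14,0.01,0.06],"fingers":-1}]' 80
python3 -m creep '[{"delta_pos":[0,0,0],"rot":[0,0,0],"fingers":-1},{"delta_pos":[0,0,0],"rot":[0,0,0],"fingers":-1},{"delta_pos":[0,0,0],"rot":[0,0,0],"fingers":-1},{"delta_pos":[0,0,0],"rot":[0,0,0],"fingers":-1},{"delta_pos":[0,0,0],"rot":[0,0,0],"fingers":-1}]'
python3 - <<'E'
from h import *
F=frame(.2);s=np.array([.6143,.1335,.097]);n=-F[:,2]
print(rel(F,s+n*(TIP+.06)),tool()[:3,3], ctrl.state()["qpos"].round(2))
c=Cam("wrist","w5"); print(c.proj(s)); print(c.proj(c.T[:3,3]+c.T[:3,2]*TIP)); zoom(c.img,180,130,340,280,5,"w5z")
E
```

```text
time_s: 5.32
position: [0.5603, 0.1373, 0.2089]
ee_rot: [0.758, 0.615, 0.166, 0.137]
wrist_force: [0.3, -0.4, -0.4]
finger_gap: 0.0195
time_s: 5.95
position: [0.5625, 0.1315, 0.2113]
ee_rot: [0.761, 0.612, 0.166, 0.14]
wrist_force: [0.3, -0.1, -0.6]
finger_gap: 0.0195
(array([ 2.5, -2. ,  0.5]), array([0.0025, 0.002 , 0.0001])) [0.56251839 0.13146556 0.21133274] [ 0.21  0.15 -0.64  2.12  0.52  0.56 -1.02]
[279.35591317 187.2174438 ]
[282.30612033 215.36381392]
```

View pics/w5.png

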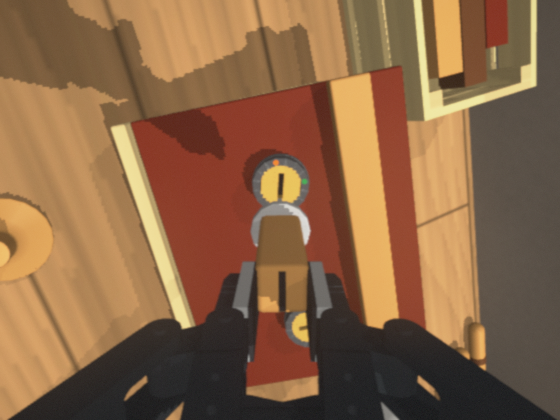

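View pics/w5z.png

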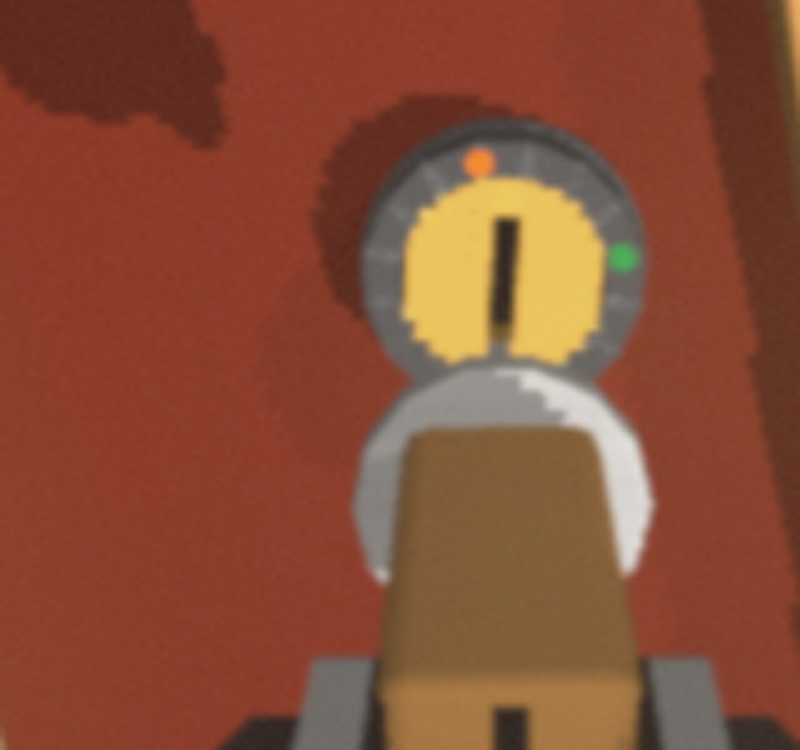

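Slot at about (280.7,186). Only the blade's far corner shows past the collar, near (280,198). I'll look closer there.

```bash
python3 - <<'E'
from h import *
c=cv2.imread("pics/w5.png"); zoom(c,258,165,304,220,12,"w5zz")
a=Cam("side","s5");zoom(a.img,230,90,350,180,6,"s5z")
E
```

```text
(no output)
```

View pics/w5zz.png

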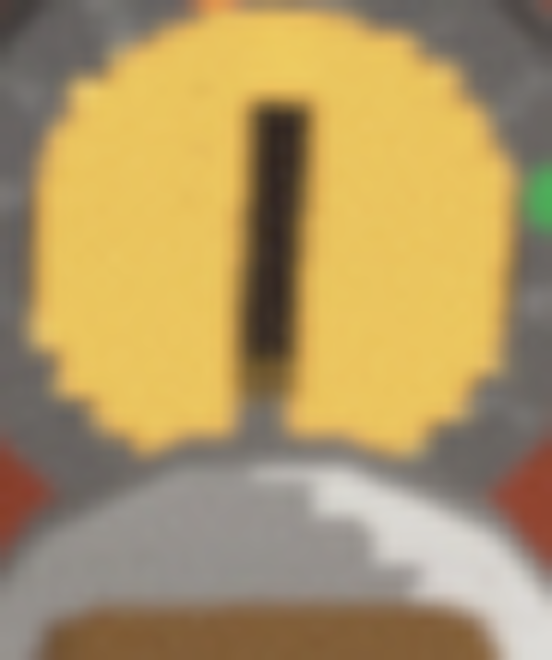

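View pics/s5z.png

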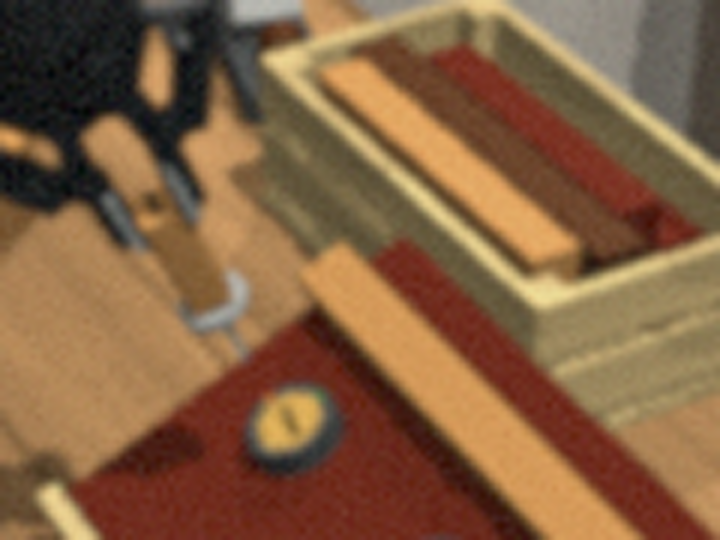

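```bash
python3 - <<'E'
from h import *
from scipy.optimize import least_squares
d=snapshot("wrist");Tc=np.linalg.inv(d["T_tool_cam"]);f=210/np.tan(np.radians(d["fovy"]/2))
feat=[(11,100,265.4),(11,36,215.4),(17,30,203.7),(9,0,197.9)]
def row(x,h,p):
    dx,t,L=p
    P=np.array([dx+x*np.cos(t)+h*np.sin(t)*1,0,L-h*np.cos(t)+x*np.sin(t)*1,1000])/1000
    q=Tc@P;return d["cy"]+f*q[1]/q[2]
r=least_squares(lambda p:[row(x,h,p)-v for x,h,v in feat],[0,0,65],x_scale=[1,.01,1]);print(r.x,r.fun)
for L in(63,65,67):
  r=least_squares(lambda p:[row(x,h,[p[0],p[1],L])-v for x,h,v in feat],[0,0],x_scale=[1,.01]);print(L,r.x,r.fun)
E
```

```text
[-1.25282410e+01 -1.00884049e-01  1.17149832e+02] [ 0.04813072 -0.29576439  0.14947753  0.09701226]
63 [1.83494548 0.02633652] [ 0.76055178 -0.72302489 -2.51961515  2.52918112]
65 [1.30323098 0.02172065] [ 0.73451179 -0.70544705 -2.40212368  2.4172034 ]
67 [0.77156752 0.01710002] [ 0.70841604 -0.68801682 -2.28640837  2.30733154]
```

```bash
python3 -m creep '[{"delta_pos":[1.5,0,20],"rot":[0,0,0.05],"fingers":-1},{"delta_pos":[1.5,0,40],"rot":[0,0,0.05],"fingers":-1},{"delta_pos":[1.5,0.3,46],"rot":[0,0,0.05],"fingers":-1},{"delta_pos":[1.5,0.3,46],"rot":[0,0,0.05],"fingers":-1},{"delta_pos":[1.5,0.3,46],"rot":[0,0,0.05],"fingers":-1}]' 80
python3 - <<'E'
from h import *
F=frame(.25);s=np.array([.6143,.1335,.097]);n=-F[:,2]
print(rel(F,s+n*(TIP+.014)),tool()[:3,3])
c=Cam("wrist","w6"); zoom(c.img,250,160,310,220,12,"w6z")
a=Cam("side","s6");zoom(a.img,245,130,315,190,10,"s6z")
b=Cam("scene","c6");zoom(b.img,280,220,350,280,10,"c6z")
E
```

```text
time_s: 6.72
position: [0.5826, 0.1333, 0.1704]
ee_rot: [0.775, 0.593, 0.17, 0.136]
wrist_force: [-0.2, 1.1, -2.1]
finger_gap: 0.0196
(array([ 0.1, -2.4,  0.9]), array([0.0028, 0.001 , 0.001 ])) [0.58259602 0.13329829 0.17041839]
```

View pics/w6z.png

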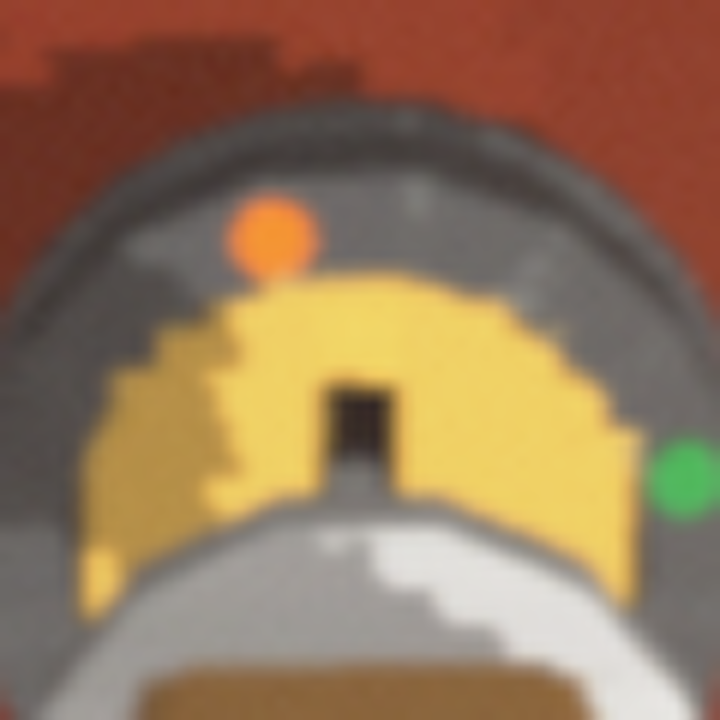

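View pics/s6z.png

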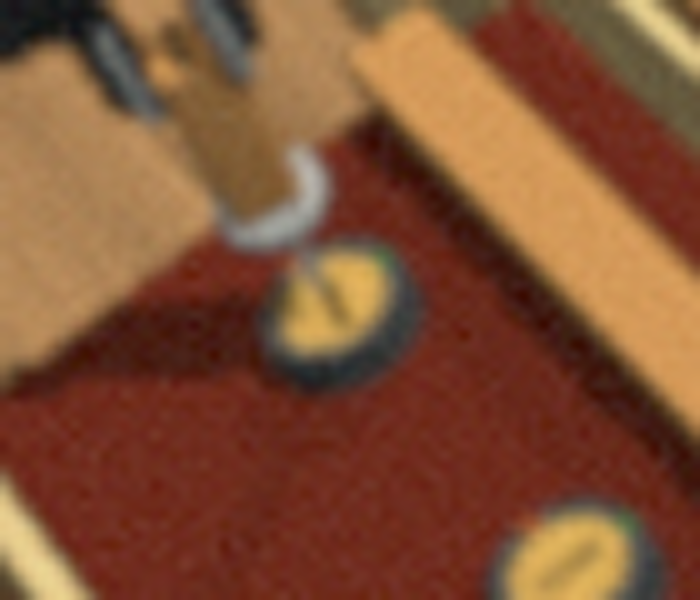

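View pics/c6z.png

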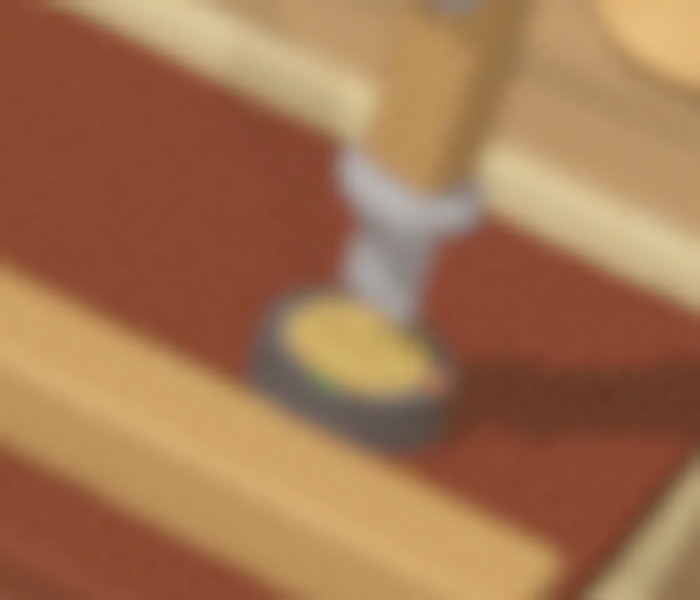

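Blade and slot agree sideways to within about 0.3 mm. The blade sits about 1.5 mm too far toward +x, so I'll shift -1.5 and go closer.

```bash
python3 -m creep '[{"delta_pos":[-1.5,0,3],"rot":[0,0,0],"fingers":-1},{"delta_pos":[-1.5,0,6],"rot":[0,0,0],"fingers":-1},{"delta_pos":[-1.5,0,9],"rot":[0,0,0],"fingers":-1},{"delta_pos":[-1.5,0,9],"rot":[0,0,0],"fingers":-1},{"delta_pos":[-1.5,0,9],"rot":[0,0,0],"fingers":-1}]' 80
python3 - <<'E'
from h import *
F=frame(.25);s=np.array([.6143,.1335,.097]);n=-F[:,2]
print(rel(F,s+n*(TIP+.005)),tool()[:3,3])
c=Cam("wrist","w7"); zoom(c.img,250,160,310,220,12,"w7z")
a=Cam("side","s7");zoom(a.img,245,130,315,190,10,"s7z")
E
```

```text
time_s: 7.5
position: [0.5858, 0.1316, 0.1613]
ee_rot: [0.776, 0.593, 0.17, 0.135]
wrist_force: [-0.1, 0.6, -1.1]
finger_gap: 0.0198
(array([ 2. , -1.9,  0.3]), array([0.0018, 0.0014, 0.001 ])) [0.58582831 0.13156333 0.16127256]
```

View pics/w7z.png

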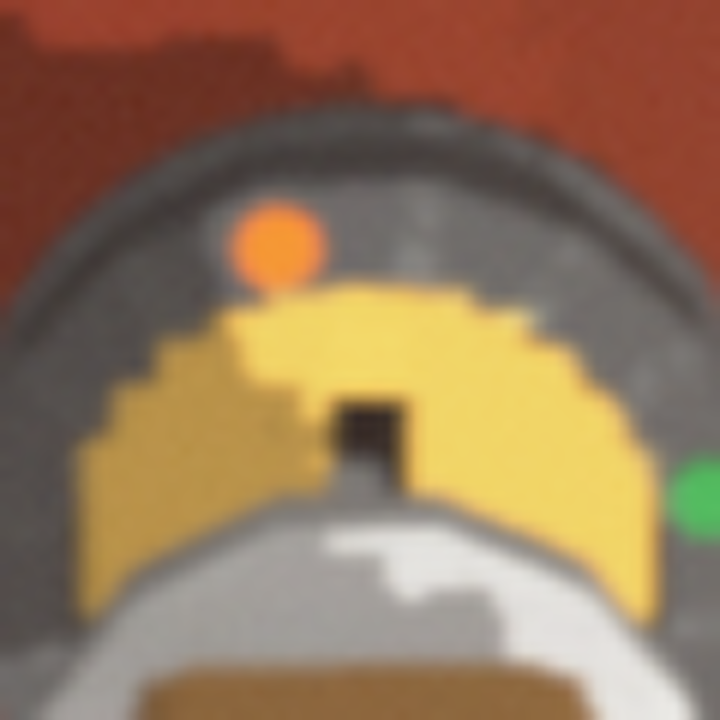

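View pics/s7z.png

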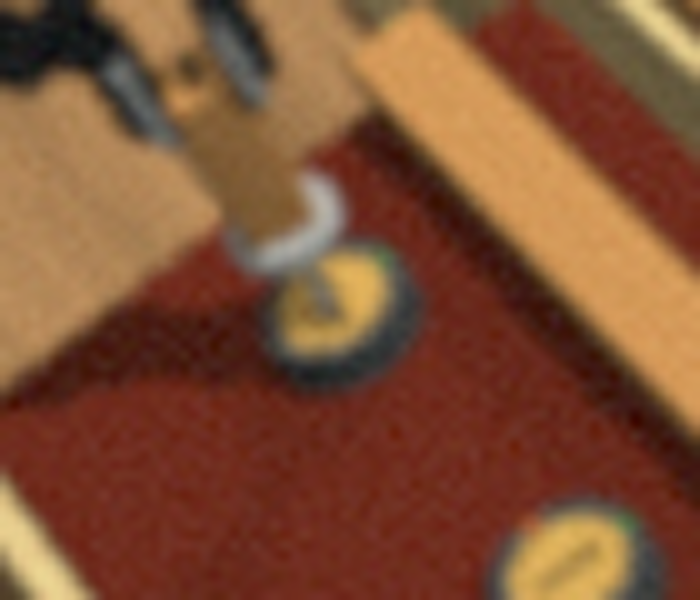

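The blade needs +0.5 mm y, +0.4 mm x and a slight clockwise turn. I'll descend gently and watch the force.

```bash
python3 -m creep '[{"delta_pos":[0.4,0.5,0],"rot":[0,0,0.04],"fingers":-1},{"delta_pos":[0.4,0.5,2],"rot":[0,0,0.04],"fingers":-1},{"delta_pos":[0.4,0.5,4],"rot":[0,0,0.04],"fingers":-1},{"delta_pos":[0.4,0.5,6],"rot":[0,0,0.04],"fingers":-1},{"delta_pos":[0.4,0.5,8],"rot":[0,0,0.04],"fingers":-1}]' 80
python3 - <<'E'
from h import *
F=frame(.29);s=np.array([.6143,.1335,.097]);n=-F[:,2]
print(rel(F,s+n*(TIP-.003)),tool()[:3,3],tool()[:3,:3].T@ctrl.state()["wrist_force"])
c=Cam("wrist","w8"); zoom(c.img,250,160,310,220,12,"w8z")
a=Cam("side","s8");zoom(a.img,245,130,315,190,10,"s8z")
E
```

```text
time_s: 8.22
position: [0.5898, 0.1316, 0.1542]
ee_rot: [0.787, 0.577, 0.172, 0.132]
wrist_force: [0.2, 0.3, -1.4]
finger_gap: 0.0197
(array([ 1.6, -2.6,  0.1]), array([0.0019, 0.0015, 0.0008])) [0.58980611 0.13161303 0.15415285] [ 0.1483069  -0.44531727  1.3878793 ]
```

View pics/w8z.png

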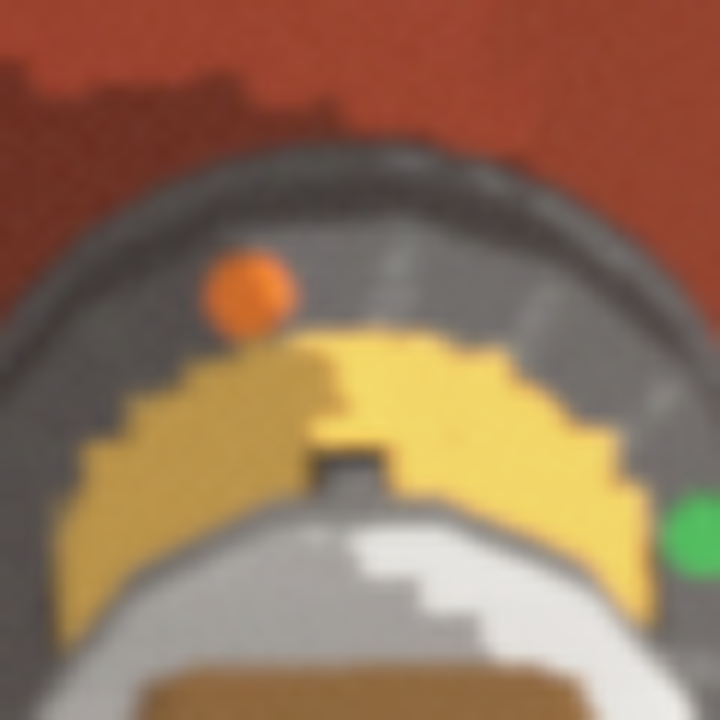

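View pics/s8z.png

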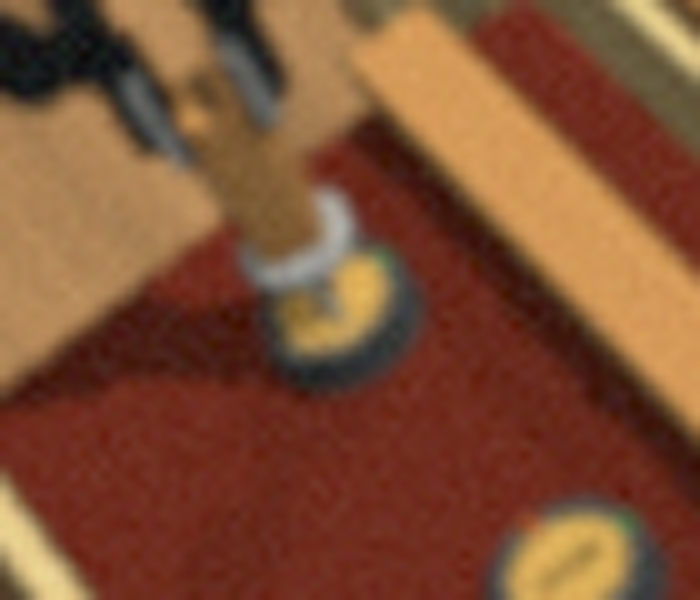

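```bash
python3 -m creep '[{"delta_pos":[-0.5,-0.2,0],"rot":[0,0,0],"fingers":-1},{"delta_pos":[-0.5,-0.2,1.5],"rot":[0,0,0],"fingers":-1},{"delta_pos":[-0.5,-0.2,3],"rot":[0,0,0],"fingers":-1},{"delta_pos":[-0.5,-0.2,4.5],"rot":[0,0,0],"fingers":-1},{"delta_pos":[-0.5,-0.2,6],"rot":[0,0,0],"fingers":-1}]' 80
python3 - <<'E'
from h import *
F=frame(.29);s=np.array([.6143,.1335,.097]);n=-F[:,2]
print(rel(F,s+n*(TIP-.009)),tool()[:3,3],tool()[:3,:3].T@ctrl.state()["wrist_force"])
c=Cam("wrist","w9"); zoom(c.img,250,160,310,220,12,"w9z")
a=Cam("side","s9");zoom(a.img,245,130,315,190,10,"s9z")
E
```

```text
time_s: 8.95
position: [0.5921, 0.1312, 0.1488]
ee_rot: [0.787, 0.577, 0.173, 0.132]
wrist_force: [-5.6, -1.4, 9.1]
finger_gap: 0.0197
(array([ 2. , -2.5,  0.3]), array([0.0022, 0.0014, 0.0009])) [0.59212636 0.13122696 0.14881234] [ -1.82710788  -0.68669312 -10.64807402]
```

View pics/w9z.png

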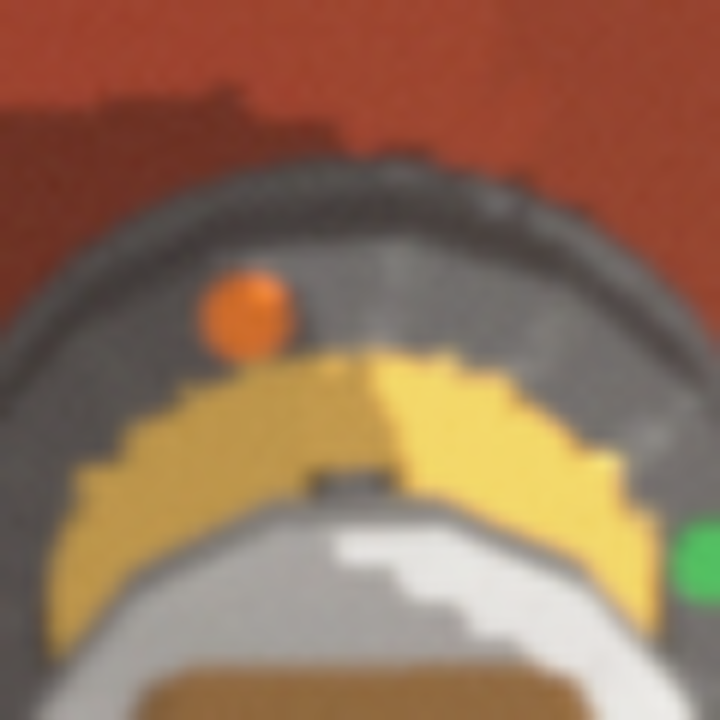

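View pics/s9z.png

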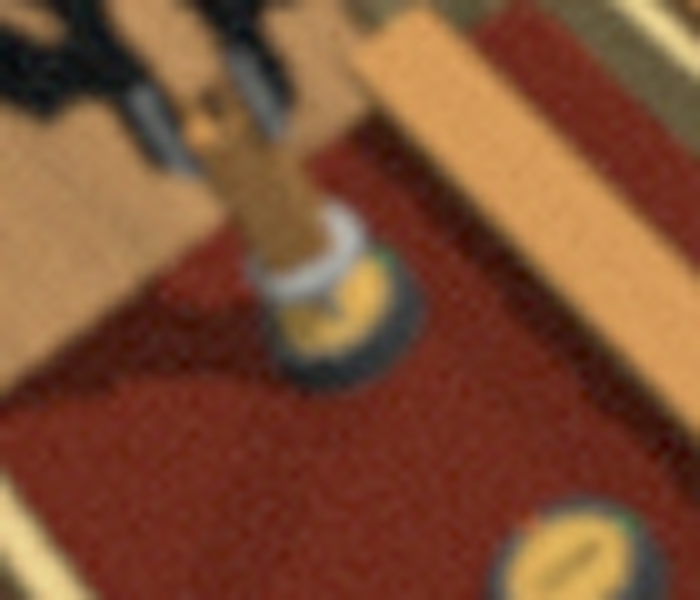

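The contact force is -10.6 N along the tool axis, at the depth predicted for the slot floor, and the blade sits inside the slot outline. Next is a small test turn about the cam axis, at tool offset (2.5, -2.2), to confirm engagement.

```bash
python3 -m creep '[{"delta_pos":[0,0,0.6],"rot":[0,0,0],"fingers":-1},{"delta_pos":[0,0,0.6],"rot":[0,0,0],"fingers":-1},{"delta_pos":[-0.2,-0.25,0.6],"rot":[0,0,0.09],"fingers":-1},{"delta_pos":[-0.35,-0.5,0.6],"rot":[0,0,0.18],"fingers":-1},{"delta_pos":[-0.5,-0.75,0.6],"rot":[0,0,0.27],"fingers":-1}]' 100
python3 - <<'E'
from h import *
st=ctrl.state();Rt=tool()[:3,:3]
print(Rt.T@st["wrist_force"],Rt.T@st["moment"],st["qpos"].round(2))
c=Cam("wrist","w10"); zoom(c.img,230,160,320,220,8,"w10z")
a=Cam("side","s10");zoom(a.img,245,130,315,190,10,"s10z")
E
```

```text
time_s: 9.68
position: [0.5915, 0.1315, 0.1486]
ee_rot: [0.858, 0.465, 0.189, 0.108]
wrist_force: [-6.1, -0.0, 5.8]
finger_gap: 0.0189
[-1.72876311 -2.46704658 -7.85317428] [ 0.91502643 -0.60692624 -0.18635889] [ 0.05  0.29 -0.47  2.12  0.73  0.45 -1.57]
```

View pics/w10z.png

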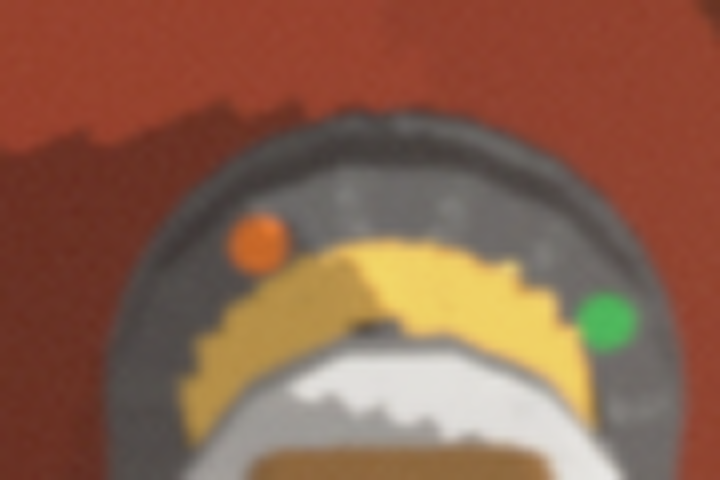

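View pics/s10z.png

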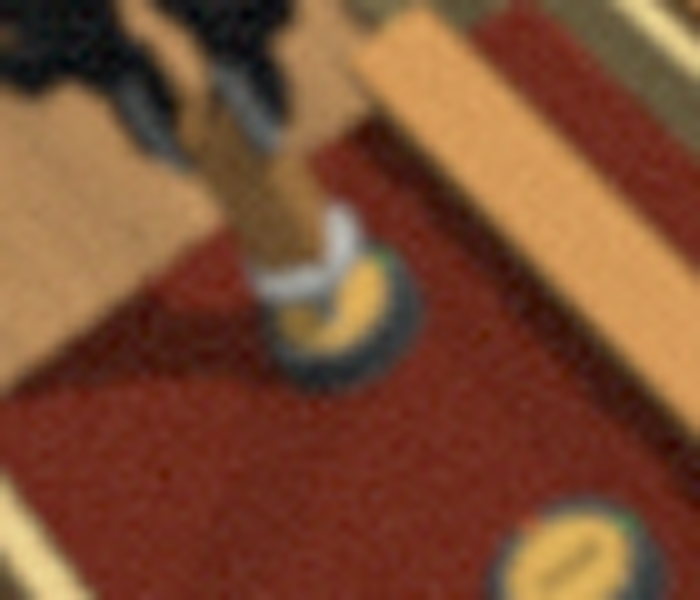

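The moment about the axis is -0.186 N m, which matches the cam friction, and the slot followed the key, so the blade is engaged. Joint 7 is running down toward its limit (-1.57), so I'll turn in short steps and watch it.

```bash
python3 -m creep '[{"delta_pos":[-0.35,-0.25,0],"rot":[0,0,0.13],"fingers":-1},{"delta_pos":[-0.65,-0.55,0],"rot":[0,0,0.26],"fingers":-1},{"delta_pos":[-0.65,-0.55,0],"rot":[0,0,0.26],"fingers":-1},{"delta_pos":[-0.65,-0.55,0],"rot":[0,0,0.26],"fingers":-1},{"delta_pos":[-0.65,-0.55,0],"rot":[0,0,0.26],"fingers":-1}]' 100
python3 - <<'E'
from h import *
st=ctrl.state();Rt=tool()[:3,:3]
print(Rt.T@st["wrist_force"],Rt.T@st["moment"],st["qpos"].round(2))
F=frame(.29+.53);print(rel(F,tool()[:3,3]))
E
```

```text
time_s: 10.4
position: [0.5907, 0.1316, 0.1483]
ee_rot: [0.911, 0.351, 0.202, 0.082]
wrist_force: [-5.8, 0.5, 7.1]
finger_gap: 0.0193
[-1.40527412 -1.81161454 -8.95687211] [ 0.83450919 -0.75385814 -0.10034609] [ 0.01  0.28 -0.42  2.12  0.7   0.44 -1.8 ]
(array([0., 0., 0.]), array([ 0.0026, -0.0011,  0.0021]))
```

```bash
python3 -m creep '[{"delta_pos":[-0.4,-0.15,0],"rot":[0,0,0.13],"fingers":-1},{"delta_pos":[-0.8,-0.4,0],"rot":[0,0,0.26],"fingers":-1},{"delta_pos":[-1.1,-0.6,0],"rot":[0,0,0.39],"fingers":-1},{"delta_pos":[-1.1,-0.6,0],"rot":[0,0,0.39],"fingers":-1},{"delta_pos":[-1.1,-0.6,0],"rot":[0,0,0.39],"fingers":-1}]' 100
python3 - <<'E'
from h import *
st=ctrl.state();Rt=tool()[:3,:3]
print(Rt.T@st["wrist_force"],Rt.T@st["moment"],st["qpos"].round(3))
F=frame(.29+.92);print(rel(F,tool()[:3,3]))
E
```

```text
time_s: 11.02
position: [0.5897, 0.1321, 0.1478]
ee_rot: [0.961, 0.169, 0.214, 0.041]
wrist_force: [-4.6, 2.0, 6.1]
finger_gap: 0.0191
[-0.78025474 -2.36720647 -7.5253012 ] [ 0.83488543 -0.8345807  -0.08093956] [-0.064  0.272 -0.339  2.128  0.655  0.421 -2.155]
(array([0., 0., 0.]), array([ 0.0011, -0.0027,  0.0026]))
```

```bash
python3 -m creep '[{"delta_pos":[-0.3,0,0],"rot":[0,0,0.1],"fingers":-1},{"delta_pos":[-0.65,0,0],"rot":[0,0,0.2],"fingers":-1},{"delta_pos":[-1,-0.1,0],"rot":[0,0,0.28],"fingers":-1},{"delta_pos":[-1,-0.1,0],"rot":[0,0,0.3],"fingers":-1},{"delta_pos":[-1,-0.1,0],"rot":[0,0,0.3],"fingers":-1}]' 100
python3 - <<'E'
from h import *
st=ctrl.state();Rt=tool()[:3,:3]
print(Rt.T@st["wrist_force"],Rt.T@st["moment"],st["qpos"].round(3))
F=frame(.29+1.22);print(rel(F,tool()[:3,3]))
c=Cam("wrist","w11"); zoom(c.img,200,140,360,260,5,"w11z")
E
```

```text
time_s: 11.65
position: [0.5891, 0.1325, 0.1475]
ee_rot: [0.976, 0.024, 0.218, 0.008]
wrist_force: [-4.1, 3.9, 5.3]
finger_gap: 0.0192
[-1.26444864 -3.9459764  -6.54037588] [ 1.10375937 -0.92545948 -0.16661645] [-0.119  0.266 -0.277  2.132  0.62   0.409 -2.425]
(array([0., 0., 0.]), array([-0.0008, -0.0035,  0.0038]))
```

View pics/w11z.png

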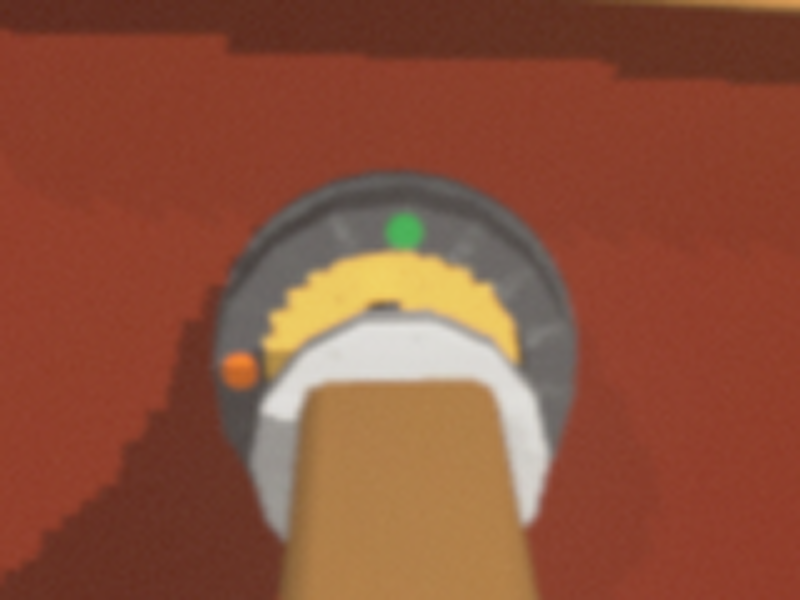

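```bash
python3 -m creep '[{"delta_pos":[-0.1,0,0],"rot":[0,0,0.03],"fingers":-1},{"delta_pos":[-0.2,0,0],"rot":[0,0,0.06],"fingers":-1},{"delta_pos":[-0.3,0,0],"rot":[0,0,0.08],"fingers":-1},{"delta_pos":[-0.35,0,0],"rot":[0,0,0.1],"fingers":-1},{"delta_pos":[-0.35,0,0],"rot":[0,0,0.1],"fingers":-1}]' 100
python3 - <<'E'
from h import *
st=ctrl.state();Rt=tool()[:3,:3]
print(Rt.T@st["wrist_force"],Rt.T@st["moment"],st["qpos"].round(3))
F=frame(.29+1.22);print(rel(F,tool()[:3,3]))
c=Cam("wrist","w12"); zoom(c.img,230,170,310,230,10,"w12z")
E
```

```text
time_s: 12.32
position: [0.5889, 0.1326, 0.1474]
ee_rot: [0.976, -0.025, 0.218, -0.003]
wrist_force: [-4.1, 4.3, 4.2]
finger_gap: 0.0192
[-2.11158231 -4.14242349 -5.51413152] [ 1.23573233 -0.94179149 -0.18852473] [-0.153  0.263 -0.24   2.133  0.599  0.402 -2.507]
(array([0., 0., 0.]), array([-0.0013, -0.0037, -0.0961]))
```

View pics/w12z.png

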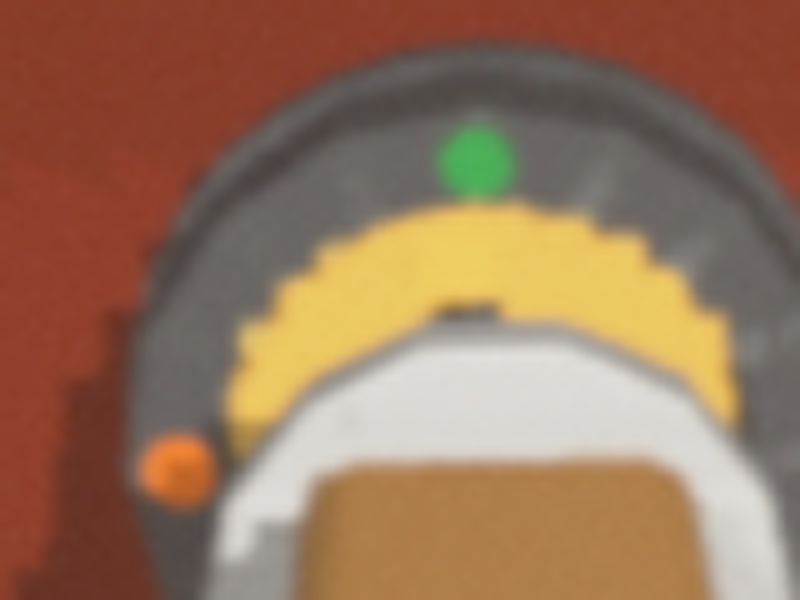

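The cam is at about 1.50 but not on its stop, and joint 7 is close to its limit at -2.51. The blade is symmetric under a half turn. I'll re-centre, withdraw, turn the tool back half a turn, re-insert and finish from there.

```bash
python3 -m creep '[{"delta_pos":[0,-1,0],"rot":[0,0,0],"fingers":-1},{"delta_pos":[0.1,-2,0],"rot":[0,0,-0.03],"fingers":-1},{"delta_pos":[0.1,-2,-5],"rot":[0,0,-0.05],"fingers":-1},{"delta_pos":[0.1,-2,-15],"rot":[0,0,-0.05],"fingers":-1},{"delta_pos":[0.1,-2,-30],"rot":[0,0,-0.05],"fingers":-1}]' 100
python3 - <<'E'
from h import *
st=ctrl.state();Rt=tool()[:3,:3]
print(Rt.T@st["wrist_force"],Rt.T@st["moment"],st["qpos"].round(3))
c=Cam("wrist","w13"); zoom(c.img,200,130,360,250,5,"w13z")
E
```

```text
time_s: 13.0
position: [0.5751, 0.1312, 0.1736]
ee_rot: [0.976, -0.003, 0.216, 0.005]
wrist_force: [-0.3, -0.4, -0.8]
finger_gap: 0.0188
[-0.59632022  0.41430067  0.61214544] [-0.02894161 -0.59990677  0.0444826 ] [-0.115  0.202 -0.288  2.136  0.529  0.461 -2.398]
```

View pics/w13z.png

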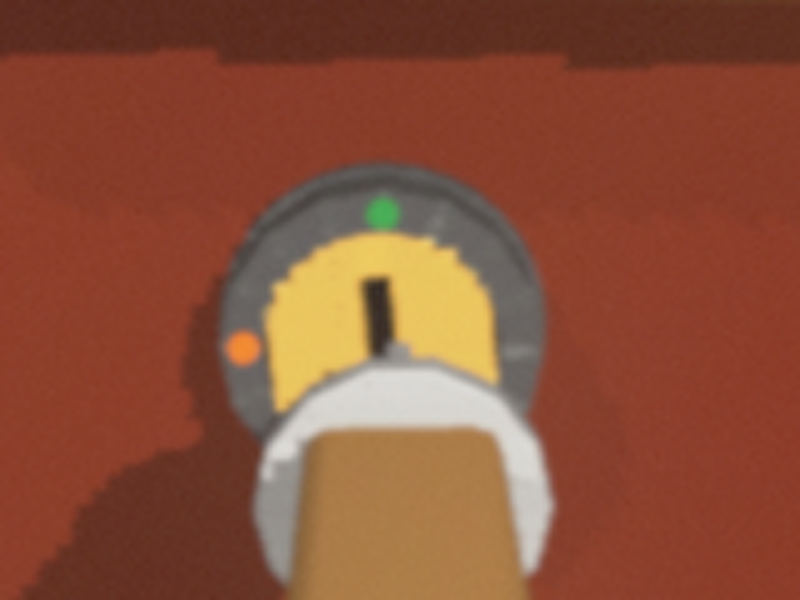

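```bash
python3 -m creep '[{"delta_pos":[0.5,0,0],"rot":[0,0,-0.17],"fingers":-1},{"delta_pos":[1,0.5,0],"rot":[0,0,-0.34],"fingers":-1},{"delta_pos":[1.5,1,0],"rot":[0,0,-0.51],"fingers":-1},{"delta_pos":[2,1,0],"rot":[0,0,-0.68],"fingers":-1},{"delta_pos":[2.5,1,0],"rot":[0,0,-0.85],"fingers":-1}]' 100
python3 -m creep '[{"delta_pos":[0.5,0,0],"rot":[0,0,-0.17],"fingers":-1},{"delta_pos":[1,0.5,0],"rot":[0,0,-0.34],"fingers":-1},{"delta_pos":[1.5,1,0],"rot":[0,0,-0.51],"fingers":-1},{"delta_pos":[2,1,0],"rot":[0,0,-0.68],"fingers":-1},{"delta_pos":[2.5,1,0],"rot":[0,0,-0.85],"fingers":-1}]' 100
python3 -c "
from h import *
print(ctrl.state()['qpos'].round(2),ctrl.state()['position'])"
```

```text
time_s: 13.68
position: [0.578, 0.1302, 0.1747]
ee_rot: [0.889, 0.402, 0.196, 0.094]
wrist_force: [0.1, -0.1, -1.0]
finger_gap: 0.0189
time_s: 14.3
position: [0.5802, 0.1314, 0.1757]
ee_rot: [0.644, 0.733, 0.139, 0.166]
wrist_force: [0.5, -0.5, -1.0]
finger_gap: 0.0193
[ 0.16  0.24 -0.59  2.12  0.66  0.51 -0.8 ] [0.58022689 0.13140159 0.17571067]
```

```bash
python3 -m creep '[{"delta_pos":[0.5,0,0],"rot":[0,0,-0.17],"fingers":-1},{"delta_pos":[1,0.5,0],"rot":[0,0,-0.34],"fingers":-1},{"delta_pos":[1.5,1,0],"rot":[0,0,-0.51],"fingers":-1},{"delta_pos":[2,1,0],"rot":[0,0,-0.68],"fingers":-1},{"delta_pos":[2.5,1,0],"rot":[0,0,-0.85],"fingers":-1}]' 100
python3 -m creep '[{"delta_pos":[0.5,0,0],"rot":[0,0,-0.17],"fingers":-1},{"delta_pos":[1,0.5,0],"rot":[0,0,-0.34],"fingers":-1},{"delta_pos":[1.5,1,0],"rot":[0,0,-0.51],"fingers":-1},{"delta_pos":[2,1,0],"rot":[0,0,-0.68],"fingers":-1},{"delta_pos":[2,1,0],"rot":[0,0,-0.68],"fingers":-1}]' 100
python3 - <<'E'
from h import *
st=ctrl.state();print(st["qpos"].round(3))
F=frame(1.49-np.pi);print(rel(F,tool()[:3,3]))
c=Cam("wrist","w14"); zoom(c.img,200,130,360,250,5,"w14z")
E
```

```text
time_s: 14.92
position: [0.5809, 0.134, 0.176]
ee_rot: [0.285, 0.934, 0.058, 0.209]
wrist_force: [-0.1, -0.4, -1.5]
finger_gap: 0.0193
time_s: 15.55
position: [0.5799, 0.1361, 0.1754]
ee_rot: [-0.039, 0.975, -0.014, 0.217]
wrist_force: [-0.3, -0.7, -1.3]
finger_gap: 0.019
[ 0.384  0.301 -0.871  2.109  0.822  0.575  0.587]
(array([0., 0., 0.]), array([-0.0032,  0.0008,  0.0167]))
```

View pics/w14z.png

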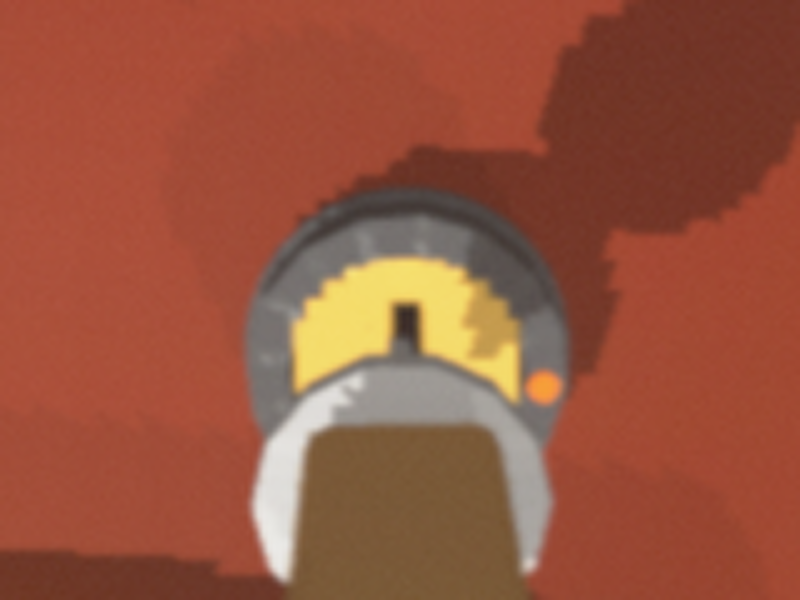

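```bash
python3 -m creep '[{"delta_pos":[-2.4,0.3,5],"rot":[0,0,0],"fingers":-1},{"delta_pos":[-2.4,0.3,10],"rot":[0,0,0],"fingers":-1},{"delta_pos":[-2.4,0.3,14],"rot":[0,0,0],"fingers":-1},{"delta_pos":[-2.4,0.3,14],"rot":[0,0,0],"fingers":-1},{"delta_pos":[-2.4,0.3,14],"rot":[0,0,0],"fingers":-1}]' 100
python3 - <<'E'
from h import *
c=Cam("wrist","w15"); zoom(c.img,250,160,310,220,12,"w15z")
a=Cam("side","s15");zoom(a.img,245,130,315,190,10,"s15z")
E
```

```text
time_s: 16.23
position: [0.588, 0.1377, 0.1638]
ee_rot: [-0.041, 0.975, -0.013, 0.217]
wrist_force: [0.3, 0.0, -1.3]
finger_gap: 0.0192
```

View pics/w15z.png

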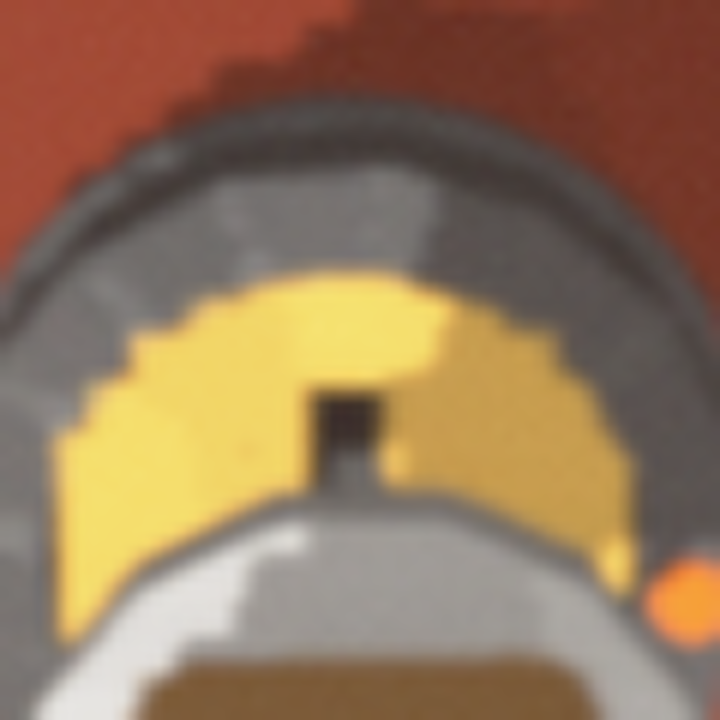

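View pics/s15z.png

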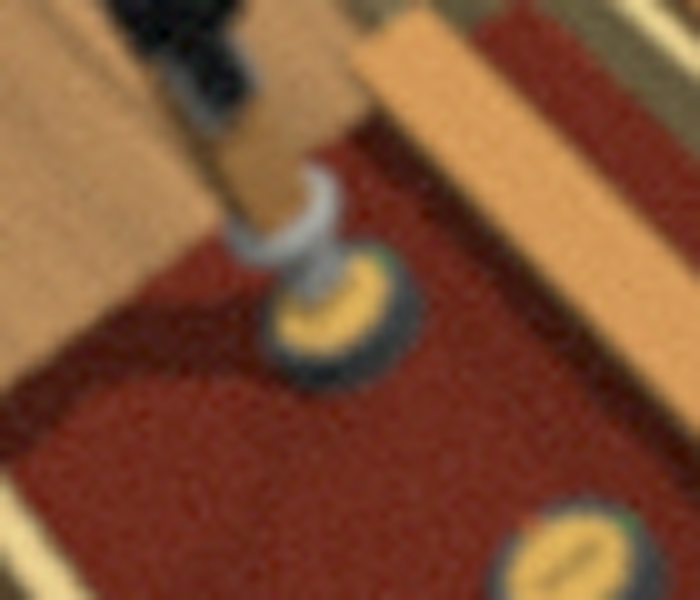

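```bash
python3 -m creep '[{"delta_pos":[0,-0.2,2],"rot":[0,0,0],"fingers":-1},{"delta_pos":[0,-0.2,4],"rot":[0,0,0],"fingers":-1},{"delta_pos":[0,-0.2,6],"rot":[0,0,0],"fingers":-1},{"delta_pos":[0,-0.2,8],"rot":[0,0,0],"fingers":-1},{"delta_pos":[0,-0.2,10],"rot":[0,0,0],"fingers":-1}]' 100
python3 - <<'E'
from h import *
st=ctrl.state();Rt=tool()[:3,:3]
print(Rt.T@st["wrist_force"],Rt.T@st["moment"])
c=Cam("wrist","w16"); zoom(c.img,250,160,310,220,12,"w16z")
E
```

```text
time_s: 16.95
position: [0.5924, 0.1372, 0.1547]
ee_rot: [-0.041, 0.975, -0.014, 0.217]
wrist_force: [1.1, -1.0, -1.9]
finger_gap: 0.0188
[-0.10005116 -1.03763858  2.15612823] [0.02160797 0.62887278 0.02516976]
```

View pics/w16z.png

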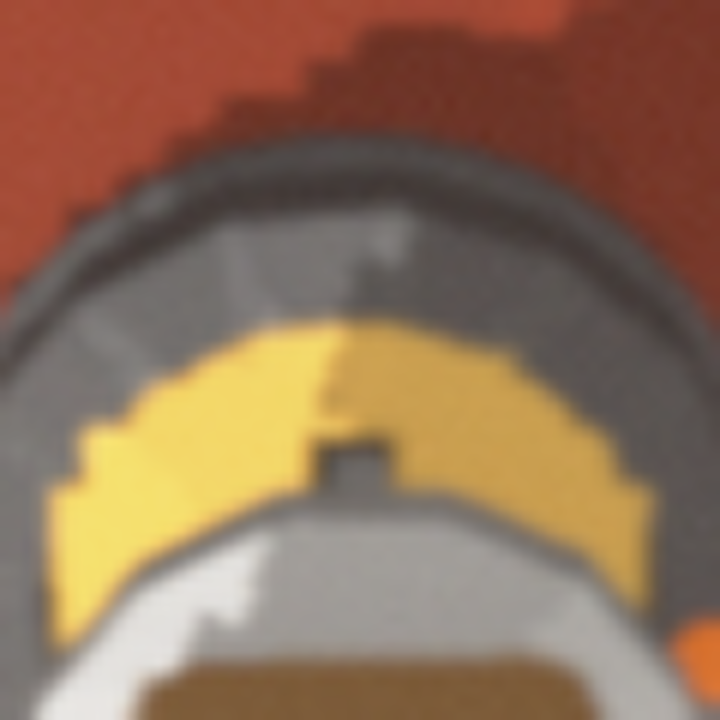

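```bash
python3 -m creep '[{"delta_pos":[-0.3,0,2],"rot":[0,0,0],"fingers":-1},{"delta_pos":[-0.3,0,4],"rot":[0,0,0],"fingers":-1},{"delta_pos":[-0.3,0,6],"rot":[0,0,0],"fingers":-1},{"delta_pos":[-0.3,0,7.5],"rot":[0,0,0],"fingers":-1},{"delta_pos":[-0.3,0,7.5],"rot":[0,0,0],"fingers":-1}]' 100
python3 - <<'E'
from h import *
st=ctrl.state();Rt=tool()[:3,:3]
print(Rt.T@st["wrist_force"],Rt.T@st["moment"])
F=frame(1.49-np.pi);print(rel(F,tool()[:3,3]))
c=Cam("wrist","w17"); zoom(c.img,250,160,310,220,12,"w17z")
E
```

```text
time_s: 17.62
position: [0.5963, 0.1379, 0.1504]
ee_rot: [-0.041, 0.975, -0.014, 0.218]
wrist_force: [-14.2, -1.6, 19.7]
finger_gap: 0.0195
[  4.53878035  -1.42570577 -23.82673721] [ 0.57848639  1.60968313 -0.01550034]
(array([0., 0., 0.]), array([-0.0034,  0.0044,  0.0206]))
```

View pics/w17z.png

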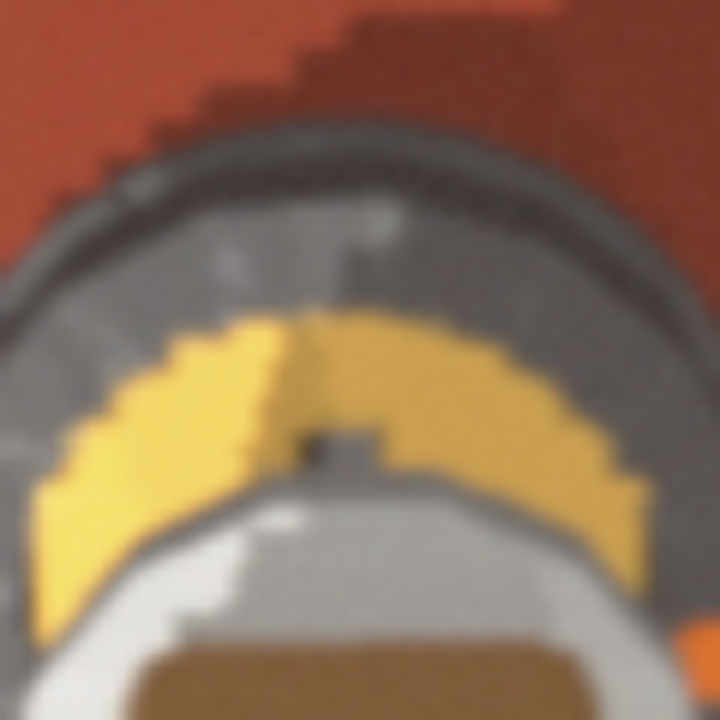

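The blade caught the rim: 24 N before reaching depth, and it sits too far to the right and far side. Backing off to look.

```bash
python3 -m creep '[{"delta_pos":[0,0,-4],"rot":[0,0,0],"fingers":-1},{"delta_pos":[0,0,-9],"rot":[0,0,0],"fingers":-1},{"delta_pos":[0,0,-14],"rot":[0,0,0],"fingers":-1},{"delta_pos":[0,0,-14],"rot":[0,0,0],"fingers":-1},{"delta_pos":[0,0,-14],"rot":[0,0,0],"fingers":-1}]' 100
python3 - <<'E'
from h import *
c=Cam("wrist","w18"); zoom(c.img,250,160,310,220,12,"w18z");zoom(c.img,180,130,380,290,4,"w18b")
a=Cam("side","s18");zoom(a.img,245,120,315,180,10,"s18z")
b=Cam("scene","c18");zoom(b.img,280,220,350,280,10,"c18z")
print(tool()[:3,3])
E
```

```text
time_s: 18.3
position: [0.5899, 0.1371, 0.1608]
ee_rot: [-0.041, 0.975, -0.014, 0.217]
wrist_force: [0.5, -0.0, -1.4]
finger_gap: 0.0195
[0.58977124 0.13723731 0.16062498]
```

View pics/w18z.png

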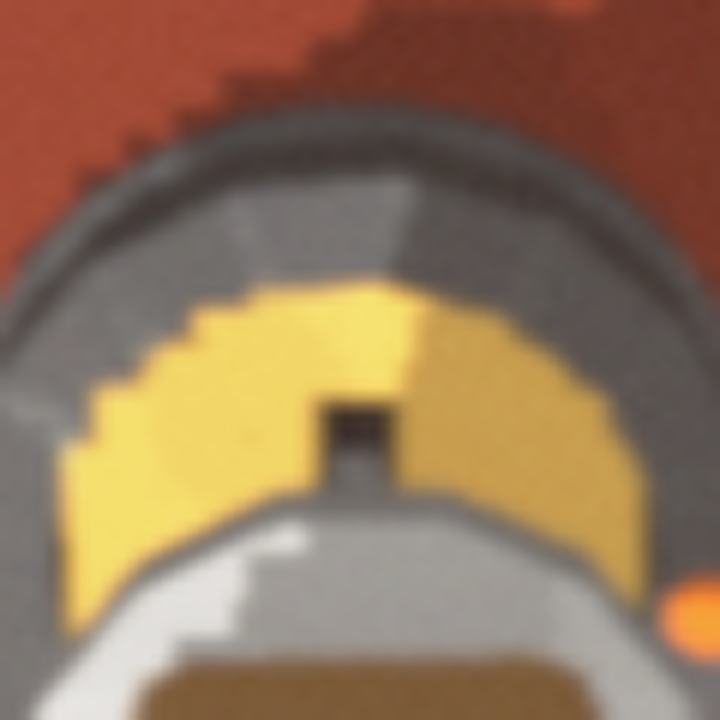

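View pics/w18b.png

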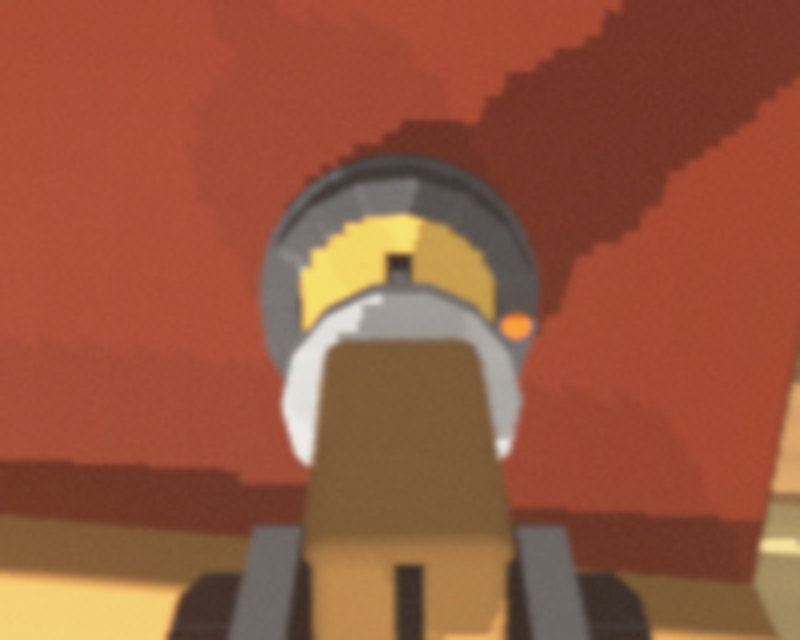

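View pics/s18z.png

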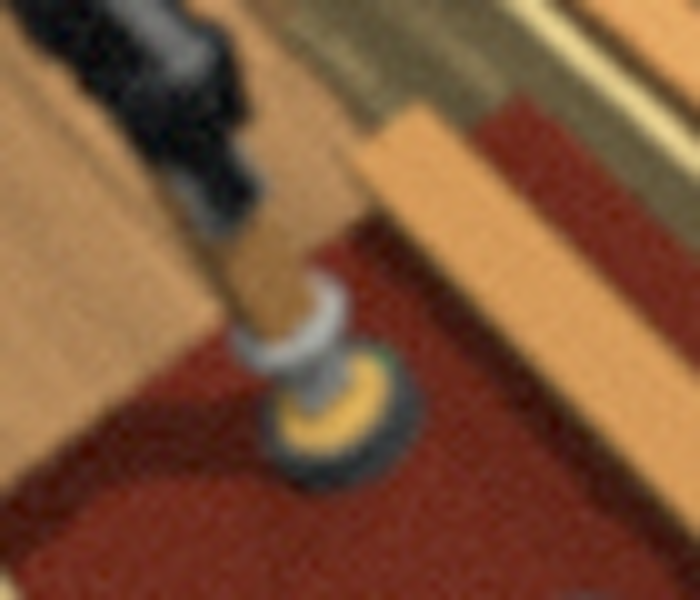

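View pics/c18z.png

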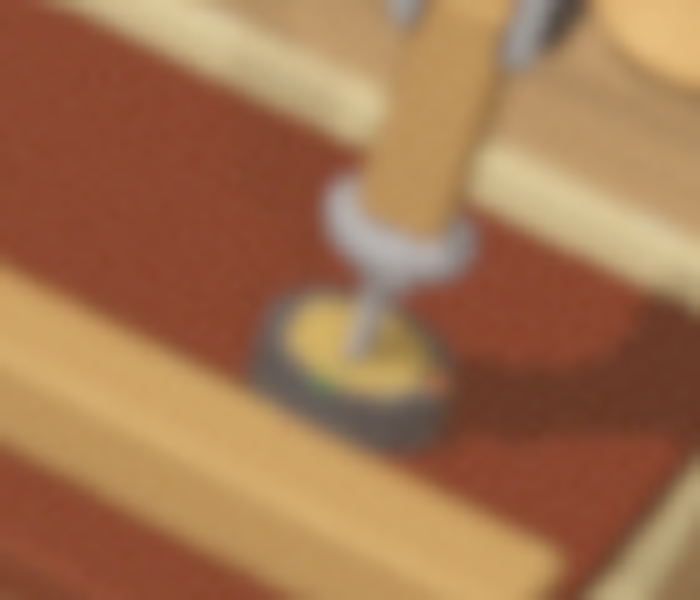

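Checking heights along the panel normal: the seated value earlier was -0.1144, and the pressed pose just now was -0.1148. So it was actually seated on the floor and only pressed too far. I'll re-insert with a slight shift.

```bash
python3 -m creep '[{"delta_pos":[-0.5,-0.2,0],"rot":[0,0,0],"fingers":-1},{"delta_pos":[-0.5,-0.3,3],"rot":[0,0,0],"fingers":-1},{"delta_pos":[-0.5,-0.3,6],"rot":[0,0,0],"fingers":-1},{"delta_pos":[-0.5,-0.3,9],"rot":[0,0,0],"fingers":-1},{"delta_pos":[-0.5,-0.3,12],"rot":[0,0,0],"fingers":-1}]' 100
python3 - <<'E'
from h import *
st=ctrl.state();Rt=tool()[:3,:3]
print(Rt.T@st["wrist_force"],Rt.T@st["moment"],"n",st["position"]@[-.4226,.0068,.9063])
F=frame(1.49-np.pi);print(rel(F,tool()[:3,3]))
c=Cam("wrist","w19"); zoom(c.img,250,160,310,220,12,"w19z")
b=Cam("scene","c19");zoom(b.img,280,220,350,280,10,"c19z")
E
```

```text
time_s: 19.08
position: [0.5956, 0.137, 0.1502]
ee_rot: [-0.041, 0.975, -0.014, 0.217]
wrist_force: [-12.5, -1.6, 21.8]
finger_gap: 0.0193
[  2.22021588  -1.63951524 -25.0448732 ] [ 0.27753043  0.90050343 -0.02571347] n -0.11462562922210524
(array([0., 0., 0.]), array([-0.0022,  0.0016,  0.0194]))
```

View pics/w19z.png

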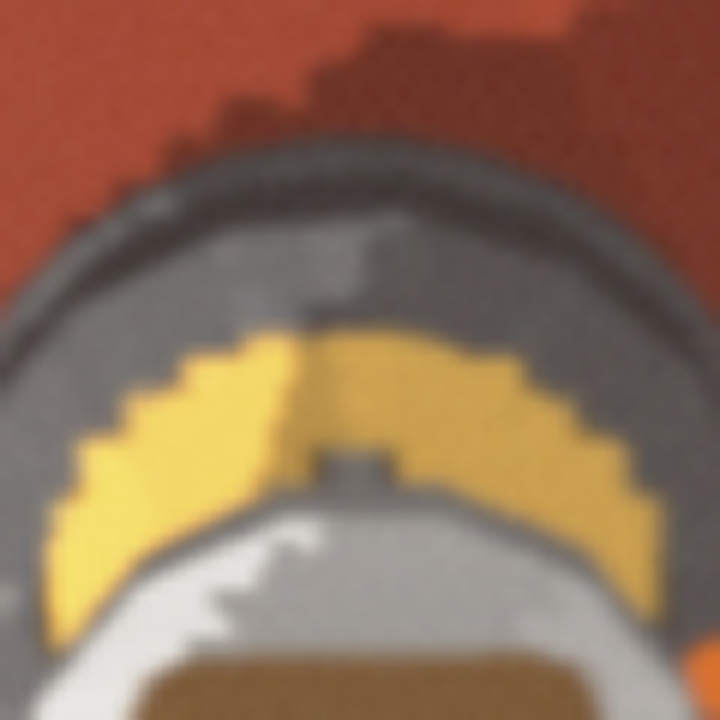

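View pics/c19z.png

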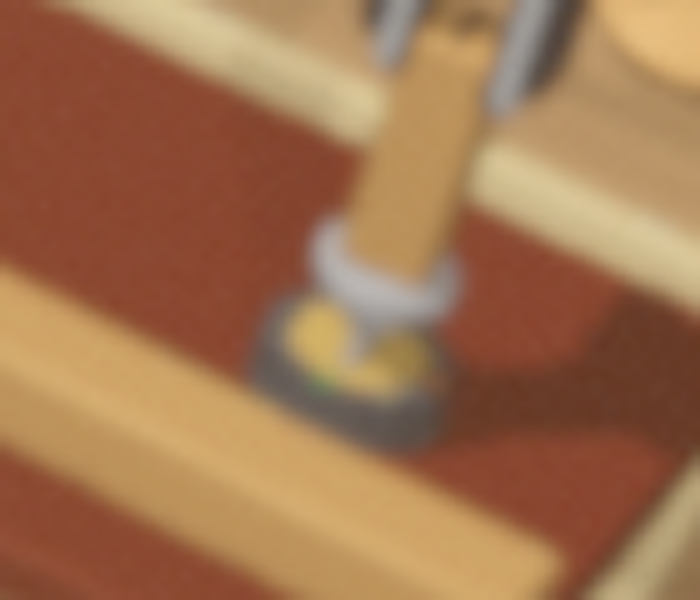

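Seated: both the normal height and the scene view agree. Now the rest of the turn, with less downward pressure.

```bash
python3 -m creep '[{"delta_pos":[0,0,-1],"rot":[0,0,0],"fingers":-1},{"delta_pos":[-0.1,-0.15,-1],"rot":[0,0,0.06],"fingers":-1},{"delta_pos":[-0.25,-0.3,-1],"rot":[0,0,0.12],"fingers":-1},{"delta_pos":[-0.35,-0.45,-1],"rot":[0,0,0.18],"fingers":-1},{"delta_pos":[-0.4,-0.5,-1],"rot":[0,0,0.21],"fingers":-1}]' 100
python3 - <<'E'
from h import *
st=ctrl.state();Rt=tool()[:3,:3]
print(Rt.T@st["wrist_force"],Rt.T@st["moment"],"n",st["position"]@[-.4226,.0068,.9063],st["qpos"].round(2))
F=frame(1.49-np.pi);print(rel(F,tool()[:3,3]))
c=Cam("wrist","w20"); zoom(c.img,250,160,310,220,12,"w20z")
E
```

```text
time_s: 19.8
position: [0.5952, 0.1362, 0.1511]
ee_rot: [0.062, 0.974, 0.009, 0.217]
wrist_force: [-0.2, -0.3, -0.7]
finger_gap: 0.0193
[ 0.45372859 -0.31406167  0.58928044] [ 0.23657598  0.75850844 -0.10839829] n -0.11370456139245602 [ 0.29  0.35 -0.77  2.1   0.9   0.54  0.32]
(array([0., 0., 0.]), array([-0.0024,  0.0013, -0.1914]))
```

View pics/w20z.png

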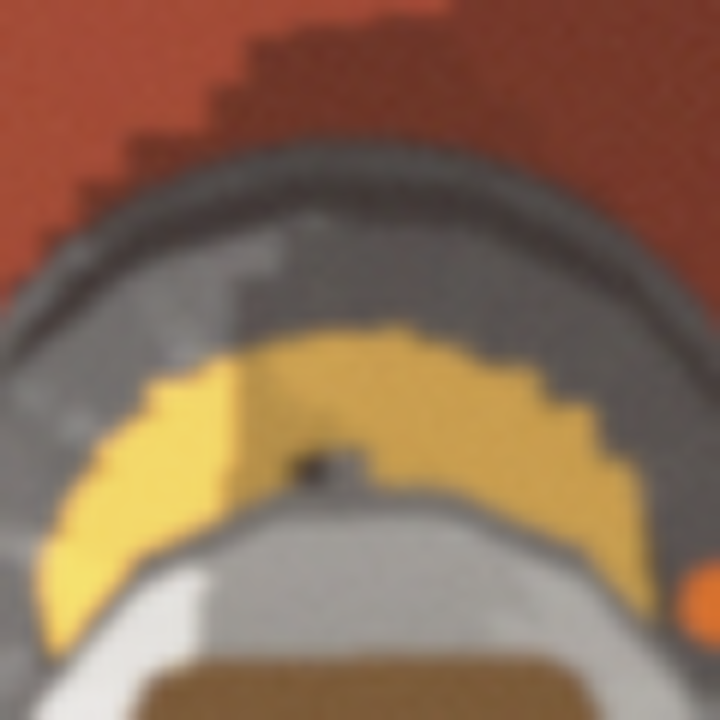

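```bash
python3 -m creep '[{"delta_pos":[-0.1,-0.1,0.4],"rot":[0,0,0.04],"fingers":-1},{"delta_pos":[-0.2,-0.2,0.4],"rot":[0,0,0.08],"fingers":-1},{"delta_pos":[-0.25,-0.3,0.4],"rot":[0,0,0.12],"fingers":-1},{"delta_pos":[-0.3,-0.4,0.4],"rot":[0,0,0.15],"fingers":-1},{"delta_pos":[-0.3,-0.4,0.4],"rot":[0,0,0.15],"fingers":-1}]' 110
python3 - <<'E'
from h import *
st=ctrl.state();Rt=tool()[:3,:3]
print(Rt.T@st["wrist_force"],Rt.T@st["moment"],"n",st["position"]@[-.4226,.0068,.9063],st["qpos"].round(2))
F=frame(1.49-np.pi);print(rel(F,tool()[:3,3]))
c=Cam("wrist","w21"); zoom(c.img,250,160,310,220,12,"w21z")
E
```

```text
time_s: 20.48
position: [0.5957, 0.1359, 0.1512]
ee_rot: [0.134, 0.967, 0.025, 0.216]
wrist_force: [-4.6, -2.0, 5.3]
finger_gap: 0.019
[ 1.27980474 -2.50741666 -6.76512461] [ 0.91329778  0.90133336 -0.80319505] n -0.11381776052159463 [ 0.27  0.35 -0.74  2.1   0.88  0.53  0.18]
(array([0., 0., 0.]), array([-0.0023,  0.002 , -0.3406]))
```

View pics/w21z.png

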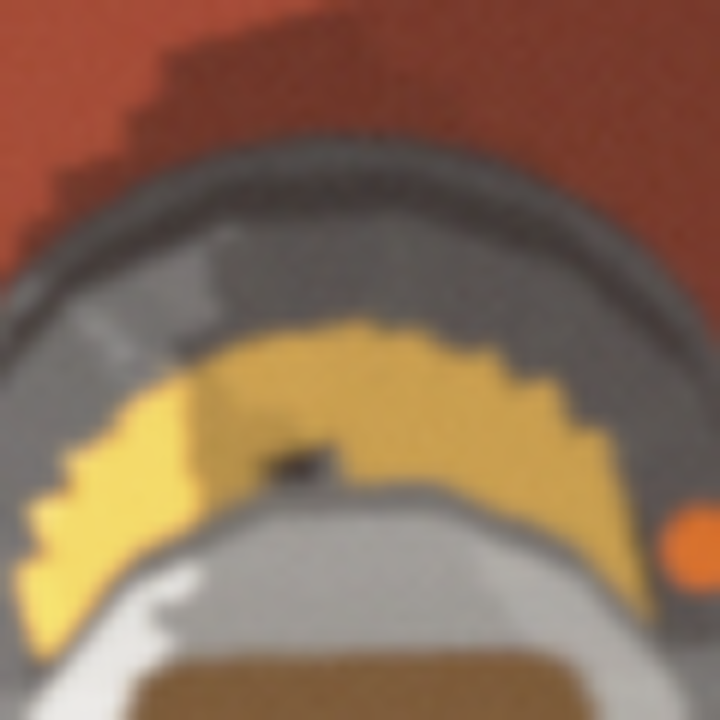

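The torque jumped to -0.80 N m, so the cam is firmly on its stop. I'll back the key off within its play and withdraw.

```bash
python3 -m creep '[{"delta_pos":[0.2,0.3,-0.5],"rot":[0,0,-0.12],"fingers":-1},{"delta_pos":[0.5,0.6,-1],"rot":[0,0,-0.21],"fingers":-1},{"delta_pos":[0.5,0.6,-4],"rot":[0,0,-0.21],"fingers":-1},{"delta_pos":[0.5,0.6,-15],"rot":[0,0,-0.21],"fingers":-1},{"delta_pos":[0.5,0.6,-45],"rot":[0,0,-0.21],"fingers":-1}]' 100
python3 - <<'E'
from h import *
st=ctrl.state();Rt=tool()[:3,:3]
print(Rt.T@st["wrist_force"])
c=Cam("wrist","w22"); zoom(c.img,200,110,360,230,5,"w22z")
E
```

```text
time_s: 21.15
position: [0.5759, 0.1372, 0.191]
ee_rot: [0.034, 0.976, 0.004, 0.216]
wrist_force: [0.3, -0.1, -1.4]
finger_gap: 0.0188
[ 0.30875967 -0.127871    1.35761589]
```

View pics/w22z.png

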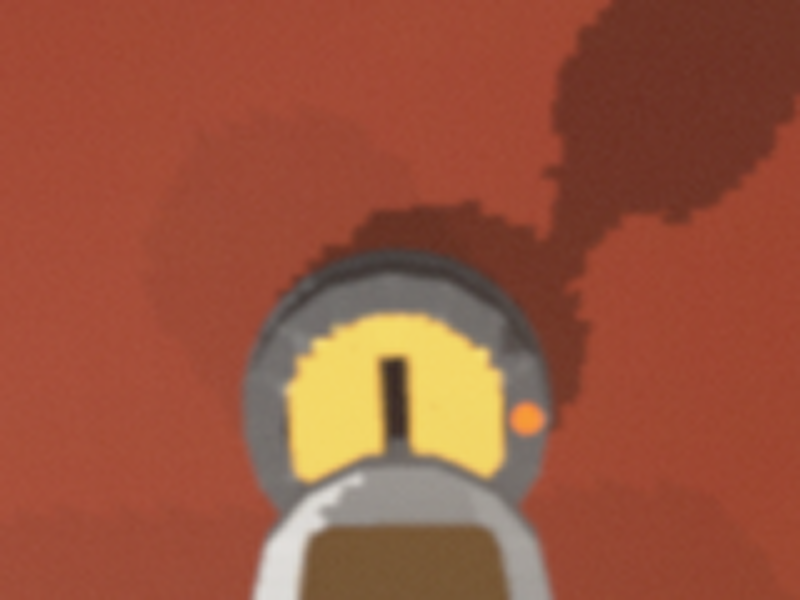

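The slot now points straight at the rail, within about 0.04 of the tool angle of 1.63, so the lock is shut. Heading back to the rack.

```bash
python3 - <<'E'
from h import *
x=np.array([-.2,.98,0]);x/=np.linalg.norm(x);z=np.array([0,0,-1.]);G=np.c_[x,np.cross(z,x),z]
p0=tool()[:3,3]
print(rel(G,p0+[0,0,.08]), ctrl.state()["qpos"].round(2))
print(rel(G,np.array([.5236,-.3727,.26])))
E
```

```text
(array([-34.1,   1.8, -72.4]), array([0.3056, 0.3608, 1.2801])) [ 0.4   0.26 -0.88  2.1   0.73  0.59  0.51]
(array([ -13.6, -512.6,  -78. ]), array([0.3056, 0.3608, 1.2801]))
```

```bash
python3 -m creep '[{"delta_pos":[-20,0,-45],"rot":[0.04,0.047,0.166],"fingers":-1},{"delta_pos":[-30,-45,-75],"rot":[0.079,0.094,0.333],"fingers":-1},{"delta_pos":[-30,-100,-78],"rot":[0.119,0.141,0.499],"fingers":-1},{"delta_pos":[-28,-160,-78],"rot":[0.159,0.188,0.666],"fingers":-1},{"delta_pos":[-26,-220,-78],"rot":[0.199,0.235,0.832],"fingers":-1}]' 100
python3 - <<'E'
from h import *
x=np.array([-.2,.98,0]);x/=np.linalg.norm(x);z=np.array([0,0,-1.]);G=np.c_[x,np.cross(z,x),z]
print(rel(G,np.array([.5236,-.3727,.26])), ctrl.state()["qpos"].round(2))
E
```

```text
time_s: 21.82
position: [0.5538, -0.0848, 0.2698]
ee_rot: [0.446, 0.891, 0.0, 0.081]
wrist_force: [2.0, -0.2, -1.0]
finger_gap: 0.0188
(array([-209.6, -198.1,   26.1]), array([0.1043, 0.1272, 0.441 ])) [ 0.73  0.22 -0.77  1.84  0.27  1.01  0.51]
```

```bash
python3 -m creep '[{"delta_pos":[-40,-38,5],"rot":[0.035,0.042,0.147],"fingers":-1},{"delta_pos":[-82,-77,10],"rot":[0.07,0.085,0.294],"fingers":-1},{"delta_pos":[-124,-117,15],"rot":[0.104,0.127,0.441],"fingers":-1},{"delta_pos":[-166,-157,20],"rot":[0.104,0.127,0.441],"fingers":-1},{"delta_pos":[-208,-196,26],"rot":[0.104,0.127,0.441],"fingers":-1}]' 100
python3 -m creep '[{"delta_pos":[0,0,0],"rot":[0,0,0],"fingers":-1},{"delta_pos":[0,0,0],"rot":[0,0,0],"fingers":-1},{"delta_pos":[0,0,0],"rot":[0,0,0],"fingers":-1},{"delta_pos":[0,0,0],"rot":[0,0,0],"fingers":-1},{"delta_pos":[0,0,0],"rot":[0,0,0],"fingers":-1}]' 100
python3 - <<'E'
from h import *
x=np.array([-.2,.98,0]);x/=np.linalg.norm(x);z=np.array([0,0,-1.]);G=np.c_[x,np.cross(z,x),z]
print(rel(G,np.array([.5236,-.3727,.25])), ctrl.state()["qpos"].round(2))
c=Cam("wrist","w23"); print(c.plane(278,166,.06)); zoom(c.img,220,60,340,240,4,"w23z")
E
```

```text
time_s: 22.45
position: [0.5262, -0.3713, 0.2593]
ee_rot: [0.631, 0.776, -0.001, 0.001]
wrist_force: [1.5, -0.5, -2.1]
finger_gap: 0.019
time_s: 23.08
position: [0.5263, -0.3681, 0.26]
ee_rot: [0.629, 0.777, -0.001, 0.0]
wrist_force: [-0.4, 1.0, -1.2]
finger_gap: 0.0186
(array([-3.9, -3.6, 10. ]), array([-0.001 ,  0.0013,  0.0085])) [ 0.96  0.47 -0.55  1.51  0.25  1.23  0.58]
[ 0.52121422 -0.36461905  0.06      ]
```

View pics/w23z.png

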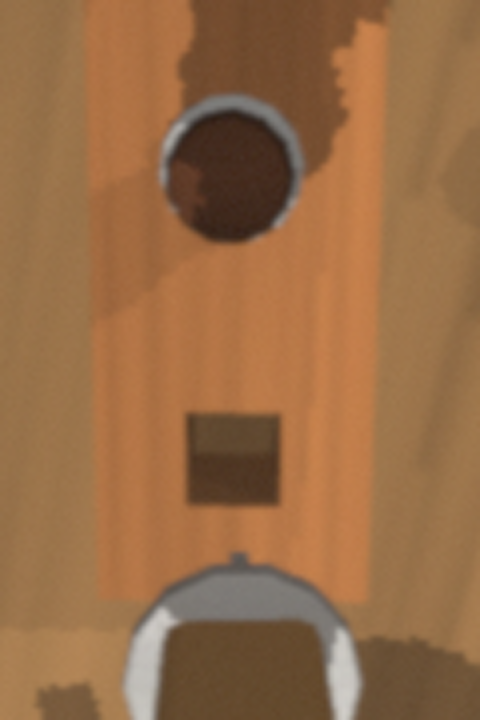

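```bash
python3 - <<'E'
from h import *
c=Cam("wrist"); w=c.plane(278.5,174.6,.06); b=c.plane(279.75,198.75,p=c.T[:3,3]+c.T[:3,2]*.065)
T=c.T; Ti=lambda p:(T[:3,:3].T@(p-T[:3,3])*1000).round(1)
print(w,"well tool",Ti(w),"blade corner tool",Ti(b))
zoom(c.img,220,60,340,240,4,"w24z")
E
```

```text
[ 0.52332868 -0.37336343  0.06      ] well tool [ -4.1  -3.5 199.9] blade corner tool [11.6 -1.5 65. ]
```

```bash
python3 -m creep '[{"delta_pos":[-4,-1,40],"rot":[0,0,0],"fingers":-1},{"delta_pos":[-6.7,-2,80],"rot":[0,0,0],"fingers":-1},{"delta_pos":[-6.7,-2,115],"rot":[0,0,0],"fingers":-1},{"delta_pos":[-6.7,-2,122],"rot":[0,0,0],"fingers":-1},{"delta_pos":[-6.7,-2,122],"rot":[0,0,0],"fingers":-1}]' 100
python3 - <<'E'
from h import *
c=Cam("wrist","w25"); print(tool()[:3,3]);zoom(c.img,220,100,340,240,5,"w25z")
a=Cam("side","s25");zoom(a.img,300,230,400,340,6,"s25z")
E
```

```text
time_s: 23.8
position: [0.5255, -0.376, 0.1381]
ee_rot: [0.63, 0.777, -0.001, 0.0]
wrist_force: [-0.3, -0.0, -1.8]
finger_gap: 0.0193
[ 0.52618161 -0.37632407  0.13911468]
```

View pics/w25z.png

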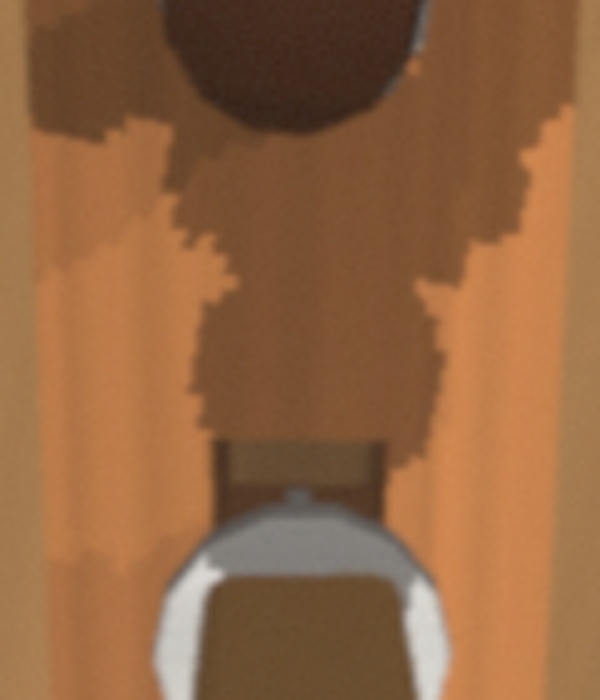

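View pics/s25z.png

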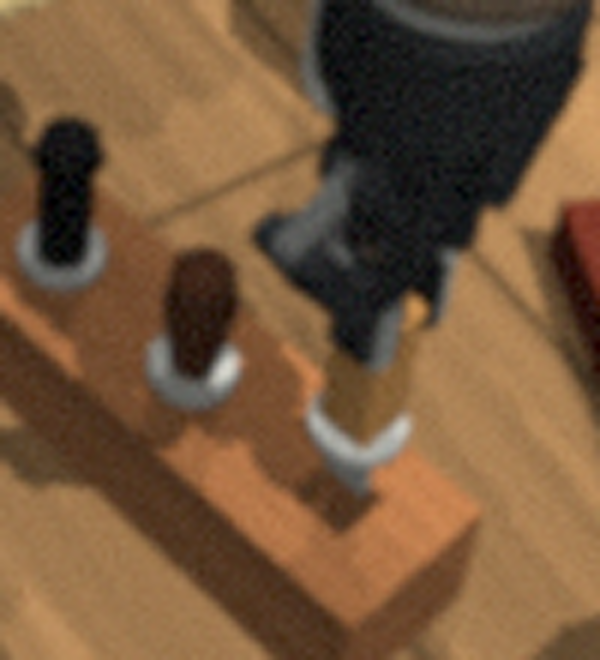

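The blade is centred over the well (blade column 299, well 215–387). Lowering.

```bash
python3 -m creep '[{"delta_pos":[0,0,8],"rot":[0,0,0],"fingers":-1},{"delta_pos":[0,0,17],"rot":[0,0,0],"fingers":-1},{"delta_pos":[0,0,26],"rot":[0,0,0],"fingers":-1},{"delta_pos":[0,0,34],"rot":[0,0,0],"fingers":-1},{"delta_pos":[0,0,38],"rot":[0,0,0],"fingers":-1}]' 60
python3 - <<'E'
from h import *
c=Cam("wrist","w26"); print(tool()[:3,3]);zoom(c.img,220,100,340,240,5,"w26z")
a=Cam("side","s26");zoom(a.img,300,230,400,340,6,"s26z")
E
```

```text
time_s: 24.52
position: [0.5247, -0.3758, 0.0987]
ee_rot: [0.63, 0.777, -0.001, -0.001]
wrist_force: [-0.1, -0.2, -0.2]
finger_gap: 0.0187
[ 0.524568   -0.37565748  0.09840476]
```

View pics/s26z.png

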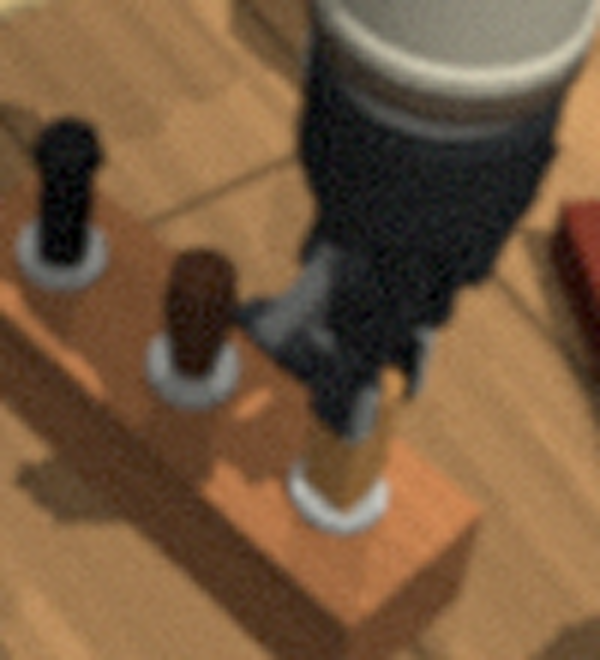

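The key is nearly down. A bit further, until contact.

```bash
python3 -m creep '[{"delta_pos":[0,0,1],"rot":[0,0,0],"fingers":-1},{"delta_pos":[0,0,2],"rot":[0,0,0],"fingers":-1},{"delta_pos":[0,0,3],"rot":[0,0,0],"fingers":-1},{"delta_pos":[0,0,3.5],"rot":[0,0,0],"fingers":-1},{"delta_pos":[0,0,3.5],"rot":[0,0,0],"fingers":-1}]' 60
```

```text
time_s: 25.25
position: [0.5252, -0.3762, 0.0967]
ee_rot: [0.63, 0.777, -0.001, 0.0]
wrist_force: [-0.2, 0.3, 3.6]
finger_gap: 0.0189
```

There is contact at 0.0967, the same height as the original grasp. Releasing.

```bash
python3 -m creep '[{"delta_pos":[0,0,0],"rot":[0,0,0],"fingers":-0.4},{"delta_pos":[0,0,0],"rot":[0,0,0],"fingers":0},{"delta_pos":[0,0,0],"rot":[0,0,0],"fingers":0.1},{"delta_pos":[0,0,0],"rot":[0,0,0],"fingers":0.1},{"delta_pos":[0,0,0],"rot":[0,0,0],"fingers":0.1}]' 40
python3 - <<'E'
from h import *
c=Cam("wrist","w27")
E
```

```text
time_s: 25.88
position: [0.5251, -0.376, 0.0961]
ee_rot: [0.63, 0.777, -0.001, -0.0]
wrist_force: [0.1, -0.5, -0.4]
finger_gap: 0.0469
```

View pics/w27.png

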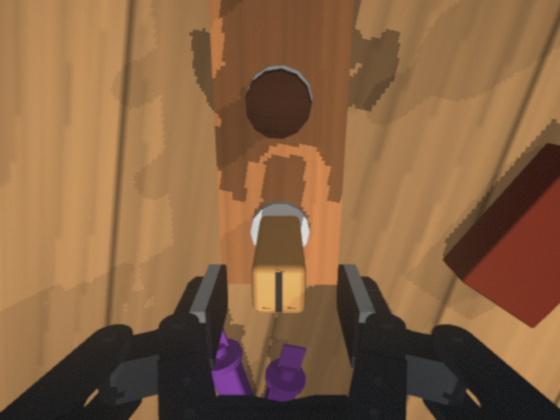

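The key stands free at (278,285), with clearance to both jaws. I'll retract straight up, then go and check the locks.

```bash
python3 -m creep '[{"delta_pos":[0,0,-15],"rot":[0,0,0],"fingers":0.1},{"delta_pos":[0,0,-40],"rot":[0,0,0],"fingers":0.1},{"delta_pos":[0,0,-80],"rot":[0,0,0],"fingers":0.1},{"delta_pos":[0,0,-130],"rot":[0,0,0],"fingers":0.1},{"delta_pos":[0,0,-150],"rot":[0,0,0],"fingers":0.1}]'
python3 - <<'E'
from h import *
c=Cam("wrist","w28");zoom(c.img,220,120,340,220,5,"w28z");a=Cam("side","s28");zoom(a.img,230,120,400,330,4,"s28z");b=Cam("scene");zoom(b.img,120,120,370,320,3,"c28z")
print(c.plane(278,195,.13))
E
```

```text
time_s: 26.55
position: [0.5271, -0.3765, 0.251]
ee_rot: [0.63, 0.777, -0.001, 0.003]
wrist_force: [1.0, 0.3, -0.8]
finger_gap: 0.0469
[ 0.52493023 -0.38008378  0.13      ]
```

View pics/w28z.png

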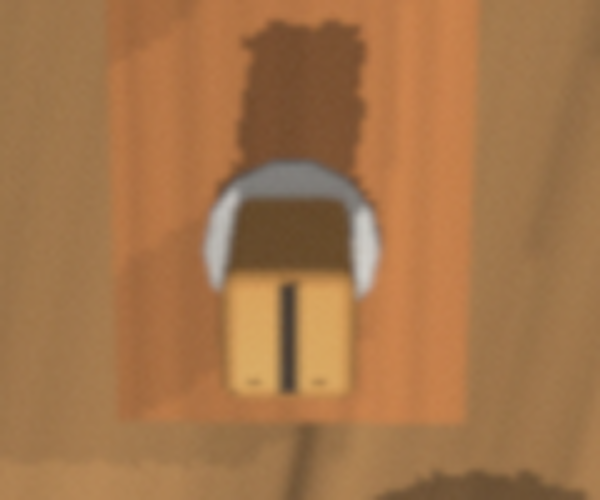

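View pics/s28z.png

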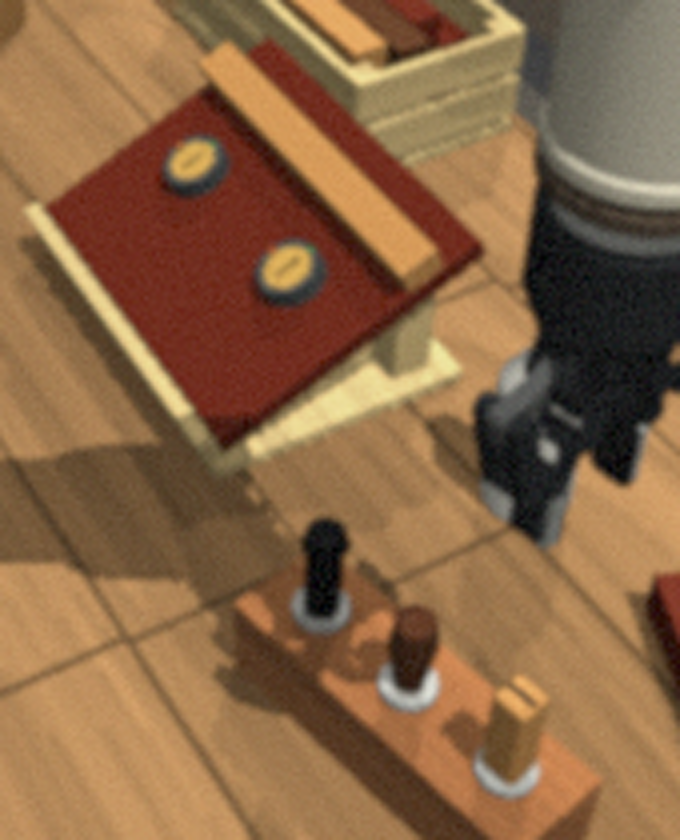

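View pics/c28z.png

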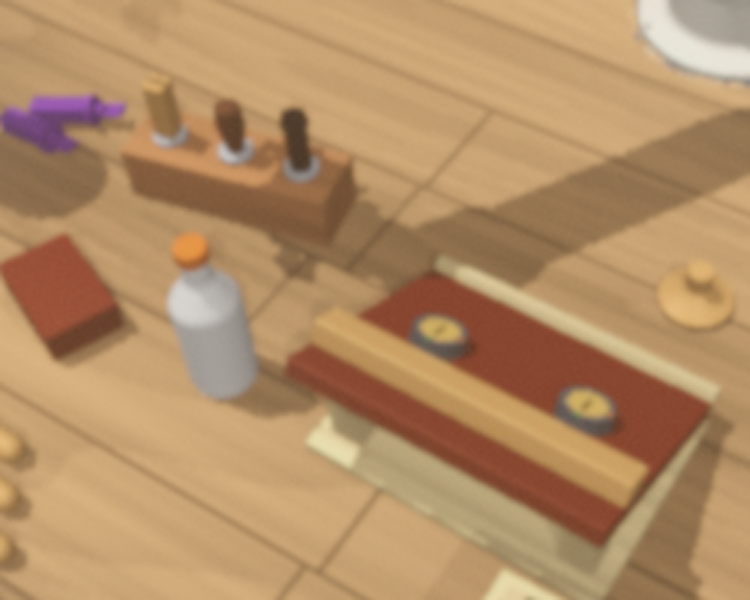

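Both slots point at the rail, and the key stands down in its well with the other tools in place. I'll do one settling call and a last position check, then hand in.

```bash
python3 -m creep '[{"delta_pos":[0,0,0],"rot":[0,0,0],"fingers":0.1},{"delta_pos":[0,0,0],"rot":[0,0,0],"fingers":0.1},{"delta_pos":[0,0,0],"rot":[0,0,0],"fingers":0.1},{"delta_pos":[0,0,0],"rot":[0,0,0],"fingers":0.1},{"delta_pos":[0,0,0],"rot":[0,0,0],"fingers":0.1}]'
python3 - <<'E'
from h import *
a=Cam("side");b=Cam("scene")
S=lambda x,y:(230+x/4,120+y/4); C=lambda x,y:(120+x/3,120+y/3)
print("collars side z.063",[a.plane(*S(*p),.063)[:2].round(4) for p in((321,607),(408,687),(507,769))])
print("collars scene",[b.plane(*C(*p),.063)[:2].round(4) for p in((301,165),(235,150),(168,131))])
m=[a.plane(*S(*p),.098) for p in((193,158),(289,267))];print(m)
print(job.finish_job())
E
```

```text
time_s: 27.32
position: [0.5252, -0.3758, 0.246]
ee_rot: [0.63, 0.777, -0.001, -0.0]
wrist_force: [-0.6, -0.1, 0.7]
finger_gap: 0.047
collars side z.063 [array([ 0.4937, -0.2352]), array([ 0.5062, -0.3055]), array([ 0.5224, -0.3741])]
collars scene [array([ 0.4912, -0.2381]), array([ 0.5075, -0.3052]), array([ 0.5202, -0.3785])]
[array([0.61526326, 0.13525352, 0.098     ]), array([ 0.612559 , -0.0037597,  0.098    ])]
the job is handed in; nothing more can be done
None
```

I took the slot key from its well, turned the open cam clockwise onto its stop, put the key back upright in the same well and let go. I handed the job in at about 27 s of the 64 s; no verdict was reported.

**The turn:** It took two insertions. In the first the cam reached about 1.5 rad when joint 7 came close to its limit. I withdrew, turned the tool back half a turn (the blade is symmetric) and seated the key again. On the way I backed out once at about 24 N, thinking the blade had caught the rim; the depth check showed it had been on the slot floor. The rest of the turn ended with the moment rising from about 0.19 to 0.80 N m, which I take as the hard stop.

**Last checks:**
- **Opened lock:** The slot pointed straight at the rail in the wrist view, reading about 1.57–1.59 rad against the 1.57 stop. I took the cam angle only from images and torque.
- **Other lock:** Its slot still points at the rail in the last pictures.
- **Key:** It stands upright with the collar on the rack, and its collar position is within about 2–6 mm of the well depending on the camera. The scene and side cameras disagree by about 5 mm there, against the 12 mm allowed.
- **Other tools:** The awl and reamer collars measured within about 3 mm of their first positions. The glue bottle, knob and offcut looked unmoved in the last scene view; I did not re-check the can and mallet at the end.
- **Robot:** It ended clear of everything, about 150 mm above the key.

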